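# Charge the bracket feeder and release the batch

### The job

With the feeder's gate down, load every steel angle bracket on the bench into the upper part of the sloping chute, each lying the same way up: long leg flat on the chute floor, short leg standing up at the downhill end. When all of them are queued behind the gate, wind the hand crank about two full turns clockwise until the gate is fully up and the whole batch has slid down to the end stop still lying that way, then wind it back until the gate is fully shut. Leave the can, the boxed glass and the tub where they are.

Things in the scene. Friction and masses are not known exactly. Their poses are not given: they have to be found in the camera images.
- chute: Aluminium chute on a fixed stand, slope 20 deg, slippery (friction 0.2: brackets slide down by themselves). Origin: mid floor at the gate's uphill face, 117 mm above the table; x downhill along the floor, y across, z square to the floor. Upper channel x -190..0 mm, 40 mm wide, walls 30 mm high, 3 thick, mouth flared to 60 mm; it queues 5 brackets, the fifth sticking out of the mouth.
- chute_load (a point): Point on the loading apron where a bracket's corner edge may be set down, 215 mm uphill of the gate (chute x = -215 mm), 190 mm above the table; axes as chute. The apron (chute x -265..-190 mm) is a bare tongue 24 mm wide, 6 thick, no walls, nothing beneath for 100 mm: fingers pass down on both sides of a 36 mm bracket. A bracket let go here runs into the channel.
- chute_stop (a point): Middle of the floor at the end stop, 240 mm downhill of the gate (chute x = 240 mm). The pick-up part of the chute, chute x 5..240 mm, has the same channel and walls. Above the gate (chute x about 0) stands a portal 80 mm wide, 60 mm long, its top 238 mm above the table, which carries the crank.
- gate (a joint): Steel gate plate across the chute, driven only by the crank. Value: lift in m, 0 shut, 0.0455 after two turns of the crank (limit 0.047). Brackets (28 mm tall) run through under it when it is more than about 0.030 up.
- crank (a joint): Hand crank on top of the portal with a vertical axis. Value in rad, 0 = gate shut, grows clockwise seen from above, raising the gate 3.62 mm per rad (22.75 mm a turn); stops at 0 and 13.0. It stays where it is left; friction about 0.06 N m. Starts between 0 and 0.7.
- crank_grip (a point): Point on the axis of the crank's upright black knob at the height to grip: 286 mm above the table. The knob is 22 mm across, 44 mm tall (261 to 305 mm above the table) and spins freely on its pin, so it can be held while it is carried round; grip it firmly (about 40 N), at 12 N it works loose.
- crank_axis (a point): Point on the crank's vertical axis at the same height as crank_grip; the crank's radius is 52 mm. The arm of the crank is 252 to 260 mm above the table.
- spray_can: Bystander: white can, 60 mm across, 150 mm tall. Origin under its centre.
- boxed_glass: Bystander: drinking glass in an open cardboard sleeve, 85 x 85 x 120 mm. Origin under its centre.
- tub: Bystander: clear plastic tub, 100 x 80 x 60 mm. Origin under its centre.
- bracket1: Steel angle bracket, 5 mm thick, 36 mm wide, 90 g, L-shaped: long leg 42 mm, short leg 28 mm outside. Origin: middle of the outer corner edge; +x along the long leg to its free end, +z along the short leg to its end, y across the width. Metal: x 0..42, z 0..5 and x 0..5, z 0..28 mm. Starts on its long leg, short leg upright (z up). Can be absent.
- bracket2: Steel angle bracket, 5 mm thick, 36 mm wide, 90 g, L-shaped: long leg 42 mm, short leg 28 mm outside. Origin: middle of the outer corner edge; +x along the long leg to its free end, +z along the short leg to its end, y across the width. Metal: x 0..42, z 0..5 and x 0..5, z 0..28 mm. Starts on its long leg, short leg upright (z up). Can be absent.
- bracket3: Steel angle bracket, 5 mm thick, 36 mm wide, 90 g, L-shaped: long leg 42 mm, short leg 28 mm outside. Origin: middle of the outer corner edge; +x along the long leg to its free end, +z along the short leg to its end, y across the width. Metal: x 0..42, z 0..5 and x 0..5, z 0..28 mm. Starts on its short leg, long leg upright (x up); pushed towards -z it tips onto the long leg. Can be absent.
- bracket4: Steel angle bracket, 5 mm thick, 36 mm wide, 90 g, L-shaped: long leg 42 mm, short leg 28 mm outside. Origin: middle of the outer corner edge; +x along the long leg to its free end, +z along the short leg to its end, y across the width. Metal: x 0..42, z 0..5 and x 0..5, z 0..28 mm. Starts on its short leg, long leg upright (x up); pushed towards -z it tips onto the long leg. Can be absent.
- bracket5: Steel angle bracket, 5 mm thick, 36 mm wide, 90 g, L-shaped: long leg 42 mm, short leg 28 mm outside. Origin: middle of the outer corner edge; +x along the long leg to its free end, +z along the short leg to its end, y across the width. Metal: x 0..42, z 0..5 and x 0..5, z 0..28 mm. Starts on its short leg, long leg upright (x up); pushed towards -z it tips onto the long leg. Can be absent.
Mind the look-alikes: they are no part of the job. What is shaped like the bracket3 but red is not meant.

How it is judged:
By the outcome, as a careful person would: the job done as asked, in the order asked, and still so for the second after the job is handed in, with the robot touching nothing.
Of bracket1, bracket2, bracket3, bracket4, bracket5 only 3 to 5 are there at a start; the rules pass over those that are not, and their reading is None.
At some moment in a run one of bracket1, bracket2, bracket3, bracket4, bracket5 may be knocked a few centimetres aside while the robot is not near it.
It also fails if it takes over 210 s, if anything falls off the work surface, if the arm or the gripper's body presses on something with over 40 N, if the wrist force passes 120 N, or if a joint passes its speed limit or range.

### The arm

A 7-joint arm with a two-finger parallel gripper is mounted at the origin on the work surface. World frame = base frame: x ahead of the robot, y to its left, z up, the work surface at z = 0. Lengths are in m, angles in rad, forces in N, time in s.
With the tool pointing down it reaches from about 0.4 to 0.85 m from the base axis. Payload 10.4 kg.
Tool frame: the origin (TCP) lies between the finger pads; the fingertips stand 22 mm ahead of it and the grasp point (between the pads) lies 3 mm ahead of it; z points along the fingers, y is the line along which they close (so a half turn about z gives the same grasp; the last joint's range is limited). The gripper opens to 87 mm and grips with 3 to 60 N. Pads are 19 mm wide; open, the fingers measure 117 mm over their backs; the gripper's body (75 mm by 190 mm) begins 51 mm behind the grasp point.
Start: joints at [-1.222, 0.332, -0.065, 1.46, 0.022, 1.35, -0.088], TCP at [0.227, 0.582, 0.245] pointing down, gripper open.
Joint ranges: [-2.6, 2.6], [-0.5, 2.12], [-1.47, 1.34], [0.16, 2.42], [-1.27, 4.41], [0.06, 2.06], [-2.6, 2.6]. Speed limits (rad/s): [2.22, 2.22, 2.79, 2.79, 3.14, 3.14, 3.14].

### API

Orientations are given as a unit quaternion [w, x, y, z].
In Python, from plant import monitor, optics, workorder gives the robot as it stands.
- The arm moves only by the tool drive_tool, never from a script. Its argument "commands" is a list of rows, each an object with "hand": the finger opening in mm, from 0 to 87; "translation": the shift along the tool's x, y, z in units of 25 mm (1.0 is 25 mm), a list of three; "turn": the turn, a rotation vector about the tool's x, y, z in rad, a list of three. In form: [{"hand": hand, "translation": [tx, ty, tz], "turn": [rx, ry, rz]}, ...]. A call has 1 to 10 rows; each row is the pose to reach, as a shift and turn from the pose commanded when the call began, along the tool's axes at that moment; what a row does not reach only later rows make up. A row lasts 1/12 s, in which the tool goes at most 41.7 mm and 7.16 degrees, less where a joint would pass 70% of its speed; a pose out of reach is approached as far as the arm can. A call with a gripper value outside its range is refused whole. The fingers move at their own pace and stop on an object; "grip_force" is the grip in N (left out, the last holds). Time passes only in rows, so rows that repeat a pose let the fingers close. It gives the time, the measured TCP pose, the force, the opening and the grip force at its end, in the units of the state.
- monitor.get_obs(): the state, without advancing time (a new reading comes with each control period).
- optics.grab_frame(name): name is "scene" or "top" or "wrist"; returns the picture (480x640x3 uint8, red, green, blue); there is no depth.
- optics.camera_info(name): a dict with "intrinsics" (3x3 intrinsics, pixels), "dist_coeffs" ([k1, k2, p1, p2, k3] as OpenCV has them; the pictures are not rectified), "xyz" and "attitude" of the camera in the world; the wrist camera has in their place "tool_from_camera" (4x4, takes a point from camera to tool coordinates, whose origin is the TCP and whose axes are the flange's). Camera axes: x right, y down, z forward; pixel columns grow to the right and rows downward; lengths in m; the calibration is good to about 2 mm. A picture is of the moment at which its call begins: read the wrist's pose just before it. camera_info takes no time and is no camera call.
- workorder.sign_off(): hands the job in; it is judged then, once.
Trained networks look in the newest picture that a camera, given by its name, has taken for a name from the list of things; names that differ only in an ending like _2 or _b are one class to them, and where a whole thing is asked for, a point or a joint stands for the part that bears it (a point fixed in the world has none). Each returns a list of dicts, best first, with "confidence" (0 to 1); they miss things now and then, are a little off and sometimes report something else, mostly with a low value. They report only what shows in the picture. A call takes as long as a camera call. They do not tell look-alikes from the thing itself.
- optics.look_for(name, camera): "bbox" ([left, top, right, bottom] in pixels, round what is visible of it).
- optics.regions_of(name, camera): "mask" (480x640 bool, what is visible of it) and "bbox" ([left, top, right, bottom] in pixels, round what is visible of it).
The state is a dict: "clock": time; "joints": joint angles; "dq": joint speeds; "joint_torque": joint torques, N m; "tcp_pos": TCP position; "ee_rot": TCP orientation; "contact_force": force on the tool from outside, world axes, zero at the start; "moment": the same for the moment, N m; "opening": opening from 0.0 (shut) to 1.0 (fully open); "finger_force": force on a finger pad.
Only numpy, scipy, OpenCV 4.12 (cv2) and the standard library are available. Lean on these libraries where they do the work, as an engineer would, in place of code of your own. Each camera call takes 0.05 s, during which the arm holds its last target. There are 200 camera calls.

## Working session

There is one attempt and no reset: what is moved stays moved. The work goes in short steps, Python scripts to look and compute and a tool call to move; the robot and the scene stay as the last step left them, time stands still between calls to the robot, and variables do not carry over. Pictures are saved under pics/ and viewed, at most 18 in all, crops included, and the job is handed in when it is done.

Besides the shell and the picture viewer there is one more tool, called by a JSON object that holds its "api" and its "payload". drive_tool: Moves the arm, as the interface text tells. Its arguments: {"type":"object","properties":{"commands":{"type":"array","items":{"type":"object","properties":{"hand":{"type":"number"},"translation":{"type":"array","items":{"type":"number"}},"turn":{"type":"array","items":{"type":"number"}}}}},"grip_force":{"type":"number"}},"required":["commands"]}

```bash
mkdir -p pics; ls; python3 - <<'E'
from plant import monitor, optics
import cv2,numpy as np
print(monitor.get_obs())
for n in ["scene","top","wrist"]:
    im=optics.grab_frame(n); cv2.imwrite(f"pics/{n}0.png",im[:,:,::-1]); print(n,optics.camera_info(n))
E
```

```text
pics
{'clock': 0.0, 'joints': array([-1.22159403,  0.33284245, -0.06471068,  1.46096522,  0.02157858,
        1.34988182, -0.0884924 ]), 'dq': array([-0.00056491,  0.00011501, -0.00128259,  0.00014031,  0.00109924,
        0.00034115, -0.00054701]), 'joint_torque': array([ 6.75283500e-04, -6.23242235e+01,  2.52321322e-02, -3.89907074e+01,
       -6.12859265e-02,  3.95337353e-02,  1.23772948e-04]), 'tcp_pos': array([0.22692004, 0.58196211, 0.2437609 ]), 'ee_rot': array([-1.09038504e-04,  1.84815238e-01,  9.82773034e-01, -6.92625601e-04]), 'contact_force': array([-0.21258806,  0.16125901, -0.35972282]), 'moment': array([-0.00103344, -0.03954356, -0.05499693]), 'finger_force': 0.0, 'opening': 1.0013355509315214}
scene {'intrinsics': array([[558.03971133,   0.        , 316.07143338],
       [  0.        , 558.03971133, 236.60510108],
       [  0.        ,   0.        ,   1.        ]]), 'dist_coeffs': array([-0.03378104,  0.        ,  0.        ,  0.        ,  0.        ]), 'xyz': array([ 1.22102931, -0.3622507 ,  1.17047398]), 'attitude': array([-0.28853884,  0.83945179,  0.43369038, -0.
[... 326 characters left out ...]
 'attitude': array([ 0.04335465, -0.69556743,  0.7157313 , -0.04511129])}
wrist {'intrinsics': array([[348.07499462,   0.        , 322.65199512],
       [  0.        , 348.07499462, 241.32045334],
       [  0.        ,   0.        ,   1.        ]]), 'dist_coeffs': array([-0.06344337,  0.        ,  0.        ,  0.        ,  0.        ]), 'tool_from_camera': array([[ 2.31990915e-04, -9.61288656e-01, -2.75543221e-01,
         7.50667745e-02],
       [ 9.99999969e-01,  1.97416979e-04,  1.53210830e-04,
        -7.76739066e-04],
       [-9.28829220e-05, -2.75543248e-01,  9.61288671e-01,
        -1.40615922e-01],
       [ 0.00000000e+00,  0.00000000e+00,  0.00000000e+00,
         1.00000000e+00]])}
```

View pics/top0.png

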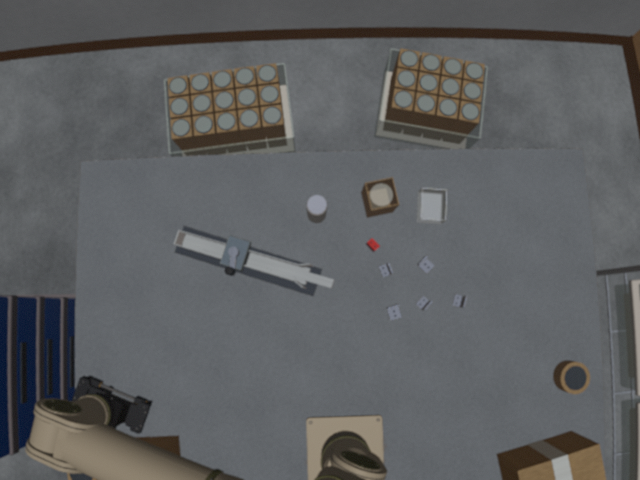

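View pics/scene0.png

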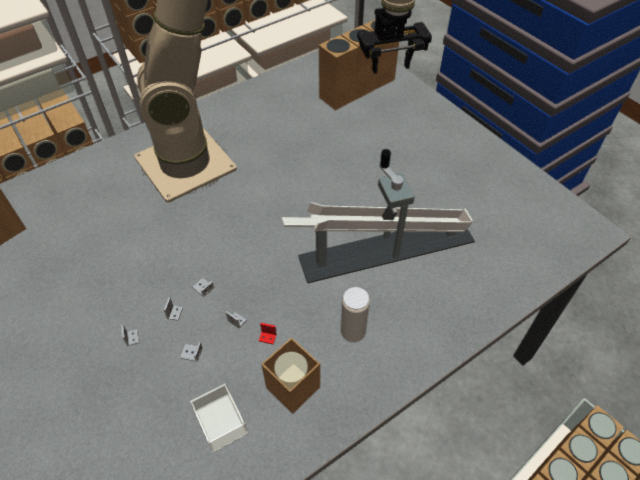

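The top view shows five grey brackets at about (386,270), (427,264), (394,312), (423,303) and (460,300). A red look-alike is at (373,244), and the chute runs from (332,282) to (180,238). I'll take a close crop from both cameras.

```bash
cat > h.py <<'E'
from plant import monitor, optics, workorder
import numpy as np, cv2
from scipy.spatial.transform import Rotation as R
def rot(q): return R.from_quat(np.r_[q[1:],q[0]])
def cam(n,obs=None):
    c=optics.camera_info(n)
    if n=="wrist":
        obs=obs or monitor.get_obs(); T=np.eye(4); T[:3,:3]=rot(obs["ee_rot"]).as_matrix(); T[:3,3]=obs["tcp_pos"]
        M=T@c["tool_from_camera"]; return c["intrinsics"],c["dist_coeffs"],M[:3,:3],M[:3,3]
    return c["intrinsics"],c["dist_coeffs"],rot(c["attitude"]).as_matrix(),c["xyz"]
def proj(P,C):
    K,d,Rm,t=C; p=(np.atleast_2d(P)-t)@Rm
    return cv2.projectPoints(p,np.zeros(3),np.zeros(3),K,d)[0][:,0]
def ray(px,C):
    K,d,Rm,t=C; u=cv2.undistortPoints(np.array(px,float).reshape(-1,1,2),K,d)[:,0]
    return np.c_[u,np.ones(len(u))]@Rm.T
def onz(px,z,C):
    r=ray(px,C); return C[3]+r*((z-C[3][2])/r[:,2])[:,None]
E
python3 - <<'E'
from h import *
C=cam("top");S=cam("scene")
for p in [(386,270),(427,264),(394,312),(423,303),(460,300),(373,244),(316,205),(380,196),(432,205),(332,282),(180,238),(231,272)]:
    w=onz([p],.01,C)[0]; print(p,w.round(3),proj(w,S).round(0))
a=cv2.imread("pics/top0.png")[235:325,360:480]; b=cv2.imread("pics/scene0.png")[265:370,110:290]
cv2.imwrite("pics/c1.png",np.vstack([cv2.resize(a,(400,300),interpolation=2),cv2.resize(b,(400,233),interpolation=2)]) )
a=cv2.resize(a,(800,600),interpolation=2);cv2.imwrite("pics/c1.png",a)
b=cv2.resize(b,(800,467),interpolation=2);cv2.imwrite("pics/c2.png",b)
E
```

```text
(386, 270) [ 0.558 -0.144  0.01 ] [[235. 318.]]
(427, 264) [ 0.573 -0.274  0.01 ] [[189. 352.]]
(394, 312) [ 0.428 -0.163  0.01 ] [[202. 285.]]
(423, 303) [ 0.452 -0.255  0.01 ] [[173. 310.]]
(460, 300) [ 0.457 -0.373  0.01 ] [[129. 337.]]
(373, 244) [ 0.64  -0.107  0.01 ] [[267. 336.]]
(316, 205) [0.77  0.067 0.01 ] [[360. 337.]]
(380, 196) [ 0.793 -0.137  0.01 ] [[293. 394.]]
(432, 205) [ 0.76  -0.302  0.01 ] [[219. 425.]]
(332, 282) [0.526 0.025 0.01 ] [[287. 275.]]
(180, 238) [0.677 0.5   0.01 ] [[466. 228.]]
(231, 272) [0.565 0.338 0.01 ] [[393. 229.]]
```

View pics/c1.png

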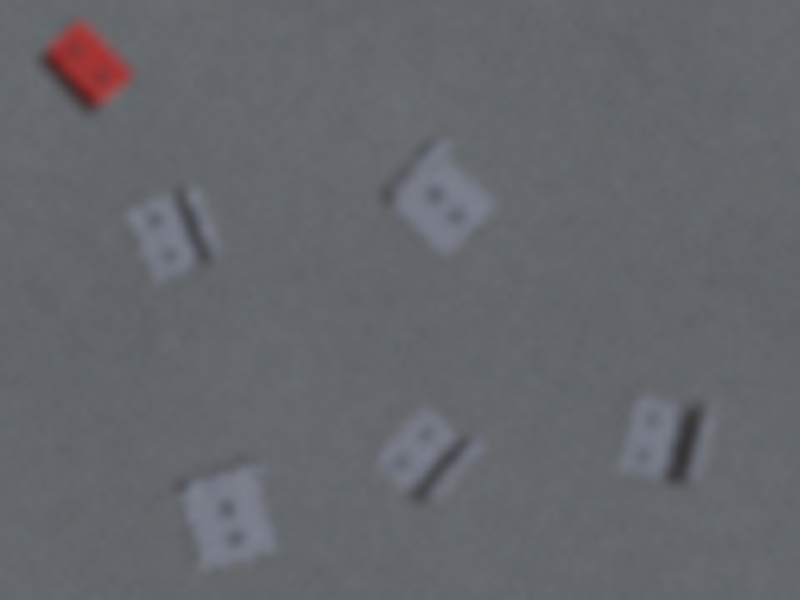

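View pics/c2.png

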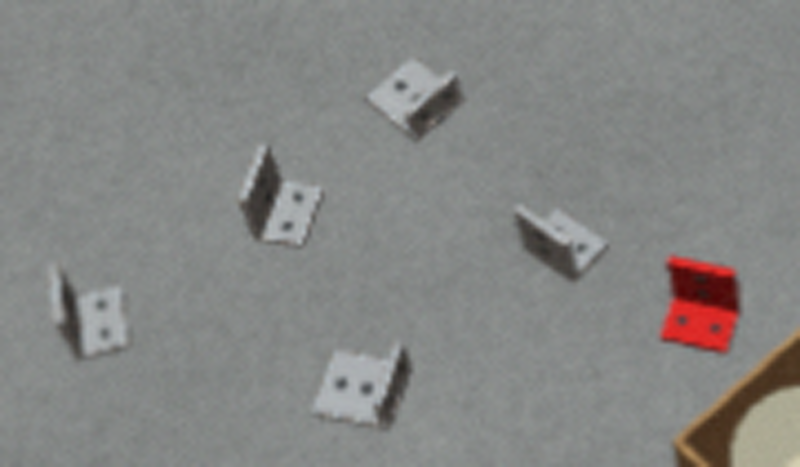

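Five real brackets are present. Two lie on the long leg, at (394,312) and (427,264) in the top view. Three stand on the short leg, at (386,270), (423,303) and (460,300). The red one at (373,244) is the decoy. I'll move to an overview pose for a wrist picture.

{"api": "drive_tool", "payload": {"commands": [{"hand":87,"translation":[-7.4,-9,0],"turn":[0,0,0]},{"hand":87,"translation":[-7.4,-9,0],"turn":[0,0,0]},{"hand":87,"translation":[-7.4,-9,0],"turn":[0,0,0]},{"hand":87,"translation":[-7.4,-9,0],"turn":[0,0,0]},{"hand":87,"translation":[-7.4,-9,0],"turn":[0,0,0]},{"hand":87,"translation":[-7.4,-9,0],"turn":[0,0,0]},{"hand":87,"translation":[-7.4,-9,0],"turn":[0,0,0]},{"hand":87,"translation":[-7.4,-9,0],"turn":[0,0,0]},{"hand":87,"translation":[-7.4,-9,0],"turn":[0,0,0]}]}}

```text
clock: 0.9
tcp_pos: [0.3185, 0.3036, 0.2448]
ee_rot: [0.0, 0.187, 0.982, 0.0]
contact_force: [0.1, 0.4, -0.5]
opening: 1.002
finger_force: 0.0
```

{"api": "drive_tool", "payload": {"commands": [{"hand":87,"translation":[-7.4,-9,0],"turn":[0,0,0]},{"hand":87,"translation":[-7.4,-9,0],"turn":[0,0,0]},{"hand":87,"translation":[-7.4,-9,0],"turn":[0,0,0]},{"hand":87,"translation":[-7.4,-9,0],"turn":[0,0,0]},{"hand":87,"translation":[-7.4,-9,0],"turn":[0,0,0]},{"hand":87,"translation":[-7.4,-9,0],"turn":[0,0,0]},{"hand":87,"translation":[-7.4,-9,0],"turn":[0,0,0]},{"hand":87,"translation":[-7.4,-9,0],"turn":[0,0,0]},{"hand":87,"translation":[-7.4,-9,0],"turn":[0,0,0]}]}}

```text
clock: 1.65
tcp_pos: [0.4089, 0.0279, 0.2446]
ee_rot: [0.0, 0.186, 0.983, 0.0]
contact_force: [0.1, 1.1, 0.1]
opening: 0.998
finger_force: 0.0
```

{"api": "drive_tool", "payload": {"commands": [{"hand":87,"translation":[-7.4,-9,0],"turn":[0,0,1.2]},{"hand":87,"translation":[-7.4,-9,0],"turn":[0,0,1.2]},{"hand":87,"translation":[-7.4,-9,0],"turn":[0,0,1.2]},{"hand":87,"translation":[-7.4,-9,0],"turn":[0,0,1.2]},{"hand":87,"translation":[-7.4,-9,0],"turn":[0,0,1.2]},{"hand":87,"translation":[-7.4,-9,0],"turn":[0,0,1.2]},{"hand":87,"translation":[-7.4,-9,0],"turn":[0,0,1.2]},{"hand":87,"translation":[-7.4,-9,0],"turn":[0,0,1.2]},{"hand":87,"translation":[-7.4,-9,0],"turn":[0,0,1.2]},{"hand":87,"translation":[-7.4,-9,0],"turn":[0,0,1.2]}]}}

```text
clock: 2.48
tcp_pos: [0.5001, -0.2467, 0.2434]
ee_rot: [-0.001, 0.709, 0.705, -0.001]
contact_force: [0.9, 0.5, 0.0]
opening: 0.998
finger_force: 0.0
```

```bash
python3 - <<'E'
from h import *
o=monitor.get_obs(); im=optics.grab_frame("wrist"); cv2.imwrite("pics/w1.png",im[:,:,::-1])
np.save("w1.npy",dict(p=o["tcp_pos"],q=o["ee_rot"]),allow_pickle=True)
print(o["clock"],o["tcp_pos"],o["ee_rot"],o["joints"].round(2))
r=optics.regions_of("bracket1","wrist"); print([(x["bbox"],round(x["confidence"],2)) for x in r])
E
```

```text
2.4833 [ 0.50007308 -0.24668557  0.24340726] [-6.21863073e-04  7.09339022e-01  7.04866580e-01 -9.32475742e-04] [-0.39  0.24  0.9   1.68 -0.19  1.31  0.54]
[([270.1, 297.4, 305.2, 316.9], 0.95), ([361.3, 94.4, 405.1, 134.6], 0.85), ([435.7, 48.4, 483.2, 101.4], 0.81), ([229.0, 114.0, 274.5, 159.6], 0.78), ([361.7, 213.4, 416.6, 258.8], 0.56)]
```

View pics/w1.png

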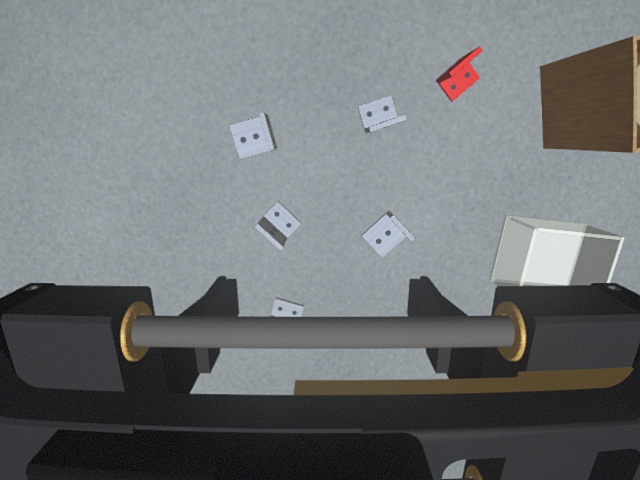

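The wrist view shows four brackets clear of the gripper: (252,136), (380,113), (278,224) and (387,234). The fifth is half hidden at (288,307), and the red decoy is at (460,78). Next I'll fit the poses by silhouette.

```bash
cat >> h.py <<'E'
from scipy.optimize import minimize
def box(a,b): return np.array([[x,y,z] for x in (a[0],b[0]) for y in (a[1],b[1]) for z in (a[2],b[2])])/1000.
LB=box((0,-18,0),(42,18,5)); SB=box((0,-18,0),(5,18,28))
def bpose(x,y,yaw,lying):
    """yaw = azimuth of bracket +x when lying, or of -z when standing; (x,y) corner edge"""
    Rm=R.from_euler("z",yaw).as_matrix()
    if not lying: Rm=Rm@np.array([[0,0,-1],[0,1,0],[1,0,0]])  # x->up, z->-horizontal
    return Rm,np.array([x,y,0])
def sil(q,lying,C,S=4,org=(0,0),sz=(480,640)):
    Rm,t=bpose(*q,lying); m=np.zeros((sz[0]*S,sz[1]*S),np.uint8)
    for B in (LB,SB):
        p=(proj(B@Rm.T+t,C)-org+.5)*S-.5
        cv2.fillConvexPoly(m,cv2.convexHull(p.astype(np.float32)).round().astype(np.int32),1)
    return cv2.resize(m.astype(np.float32),(sz[1],sz[0]),interpolation=cv2.INTER_AREA)
def fit(views,xy,lying,yaw0=None):
    def cost(v):
        c=0
        for m,C,o in views:
            s=sil((v[0]/100,v[1]/100,v[2]),lying,C,org=o,sz=m.shape); c+=1-np.minimum(s,m).sum()/np.maximum(s,m).sum()
        return c/len(views)
    best=None
    for y in (np.arange(0,6.28,.52) if yaw0 is None else [yaw0]):
        # xy is the mask centre: shift corner back
        k=.02 if lying else -.01
        v=[(xy[0]-k*np.cos(y))*100,(xy[1]-k*np.sin(y))*100,y]
        r=minimize(cost,v,method="Nelder-Mead",options=dict(initial_simplex=np.array(v)+np.vstack([np.zeros(3),np.diag([.8,.8,.3])]),maxiter=90))
        if best is None or r.fun<best.fun: best=r
    return np.r_[best.x[:2]/100,(best.x[2]+np.pi)%(2*np.pi)-np.pi],best.fun
def crop(mask,pad=25):
    ys,xs=np.nonzero(mask); o=np.array([max(xs.min()-pad,0),max(ys.min()-pad,0)])
    return mask[o[1]:ys.max()+pad,o[0]:xs.max()+pad].astype(np.float32),o
def masks(n,name="bracket1",zc=.008,thr=.3):
    o=monitor.get_obs(); im=optics.grab_frame(n); C=cam(n,o); out=[]
    for r in optics.regions_of(name,n):
        m=r["mask"]
        if r["confidence"]<thr or m.sum()<20: continue
        c=im[m].astype(float).mean(0); ys,xs=np.nonzero(m)
        out.append((m,c,onz([(xs.mean(),ys.mean())],zc,C)[0][:2],r["confidence"],(xs.mean(),ys.mean())))
    return im,C,out
E
cat > fitall.py <<'E'
from h import *
import sys
def run(cams=("wrist","top","scene"),seeds=None):
    D={n:masks(n) for n in cams}; res=[]
    for xy,ly in seeds:
        V=[]
        for n in cams:
            for m,c,p,cf,px in D[n][2]:
                if c[0]>c[2]+40: continue
                if np.hypot(*(p-xy))<.035:
                    a,o=crop(m)
                    if n=="wrist" and px[1]>270: continue
                    V.append((a,D[n][1],o)); break
        for l in ((ly,) if ly is not None else (True,False)):
            if V:
                q,f=fit(V,np.array(xy),l); print(len(V),"lying" if l else "stand",q[:2].round(4),np.degrees(q[2]).round(1),"cost",round(f,3))
    return D
if __name__=="__main__":
    run(seeds=[((.558,-.144),False),((.573,-.274),True),((.428,-.163),True),((.452,-.255),False),((.457,-.373),False)])
E
time python3 fitall.py
```

```text
3 stand [ 0.5631 -0.1555] -70.7 cost 0.154
3 lying [ 0.586 -0.258] -137.1 cost 0.23
3 lying [ 0.4477 -0.1594] -165.6 cost 0.138
3 stand [ 0.4431 -0.2665] -135.7 cost 0.185
1 stand [ 0.4512 -0.3815] -112.6 cost 0.114
real	0m10.652s
user	0m6.669s
sys	0m0.180s
```

```bash
cat >> h.py <<'E'
def down(az): # tool pointing down, tool x at azimuth az(deg)
    a=np.radians(az); x=np.array([np.cos(a),np.sin(a),0]); z=np.array([0,0,-1.]); return np.c_[x,np.cross(z,x),z]
def chuteR(yaw,sl=20):
    a=np.radians(yaw); d=np.array([np.cos(a),np.sin(a),0]); s,c=np.sin(np.radians(sl)),np.cos(np.radians(sl)); u=np.array([0,0,1.])
    x=c*d-s*u; z=-(s*d+c*u); return np.c_[x,np.cross(z,x),z]
def go(steps,o=None):
    """steps: list of (pos,R or None); prints each call in the axes at its start"""
    o=o or monitor.get_obs(); p,Rm=np.array(o["tcp_pos"]),rot(o["ee_rot"]).as_matrix()
    for t,Rt in steps:
        Rt=Rm if Rt is None else Rt; d=Rm.T@(np.array(t)-p)/.025; w=R.from_matrix(Rm.T@Rt).as_rotvec()
        print("tr",d.round(2),"turn",w.round(3),"rows",int(np.ceil(max(np.linalg.norm(d)*25/41.7,np.degrees(np.linalg.norm(w))/7.16))))
        p,Rm=np.array(t),Rt
E
python3 - <<'E'
from h import *
print(monitor.get_obs()["joints"].round(2))
go([((.438,-.162,.10),down(14.4)),((.438,-.162,.025),None),((.438,-.162,.10),None)])
E
```

```text
[-0.39  0.24  0.9   1.68 -0.19  1.31  0.55]
tr [ 3.43 -2.44  5.78] turn [-0.000e+00 -1.000e-03  1.321e+00] rows 11
tr [0. 0. 3.] turn [0. 0. 0.] rows 2
tr [ 0.  0. -3.] turn [0. 0. 0.] rows 2
```

{"api": "drive_tool", "payload": {"commands": [{"hand":87,"translation":[3.43,-2.44,5.78],"turn":[0,0,0.66]},{"hand":87,"translation":[3.43,-2.44,5.78],"turn":[0,0,0.66]},{"hand":87,"translation":[3.43,-2.44,5.78],"turn":[0,0,0.66]},{"hand":87,"translation":[3.43,-2.44,5.78],"turn":[0,0,0.66]},{"hand":87,"translation":[3.43,-2.44,5.78],"turn":[0,0,0.66]},{"hand":87,"translation":[3.43,-2.44,5.78],"turn":[0,0,0.66]}]}}

```text
clock: 3.38
tcp_pos: [0.4352, -0.1597, 0.0973]
ee_rot: [-0.002, 0.899, 0.437, -0.002]
contact_force: [-1.1, -0.8, 0.8]
opening: 1.002
finger_force: 0.0
```

{"api": "drive_tool", "payload": {"commands": [{"hand":87,"translation":[0,0,0],"turn":[0,0,0.66]},{"hand":87,"translation":[0,0,0],"turn":[0,0,0.66]},{"hand":87,"translation":[0,0,0],"turn":[0,0,0.66]},{"hand":87,"translation":[0,0,0],"turn":[0,0,0.66]},{"hand":87,"translation":[0,0,0],"turn":[0,0,0.66]},{"hand":87,"translation":[0,0,0],"turn":[0,0,0.66]},{"hand":87,"translation":[0,0,0],"turn":[0,0,0.66]}]}}

```text
clock: 3.97
tcp_pos: [0.4382, -0.1621, 0.1001]
ee_rot: [-0.0, 0.992, 0.124, 0.0]
contact_force: [0.5, -0.2, -0.6]
opening: 0.998
finger_force: 0.0
```

```bash
python3 - <<'E'
from h import *
o=monitor.get_obs(); print(o["joints"].round(2))
go([((.438,-.162,.10),down(14.4))])
im,C,out=masks("wrist")
cv2.imwrite("pics/w2.png",im[:,:,::-1])
for m,c,p,cf,px in out: print(p.round(3),cf,px)
E
```

```text
[-0.71  0.2   1.07  2.07 -0.21  0.98 -0.86]
tr [-0.   -0.01  0.  ] turn [-0.    -0.    -0.002] rows 1
[ 0.56  -0.146] 0.89 (np.float64(345.2462453952961), np.float64(64.76282232927174))
[ 0.571 -0.27 ] 0.8 (np.float64(534.8793957404656), np.float64(101.5891530460624))
[ 0.448 -0.264] 0.79 (np.float64(461.50030543677457), np.float64(274.3286499694563))
[ 0.429 -0.165] 0.72 (np.float64(322.51811846689895), np.float64(265.9878048780488))
[ 0.469 -0.362] 0.69 (np.float64(589.8908554572272), np.float64(277.38643067846607))
```

View pics/w2.png

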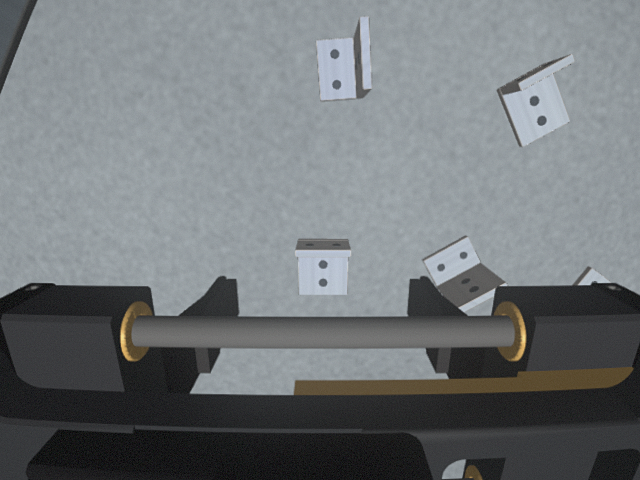

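The wrist view shows the bracket centred between the fingers at (322,266) and aligned. Descend with the fingers at 65 mm to clear the neighbour, then grip and lift.

{"api": "drive_tool", "payload": {"commands": [{"hand":65,"translation":[0,0,1.5],"turn":[0,0,0]},{"hand":65,"translation":[0,0,1.5],"turn":[0,0,0]},{"hand":65,"translation":[0,0,3],"turn":[0,0,0]},{"hand":65,"translation":[0,0,3],"turn":[0,0,0]},{"hand":30,"translation":[0,0,3],"turn":[0,0,0]},{"hand":30,"translation":[0,0,3],"turn":[0,0,0]},{"hand":30,"translation":[0,0,3],"turn":[0,0,0]},{"hand":30,"translation":[0,0,3],"turn":[0,0,0]},{"hand":30,"translation":[0,0,3],"turn":[0,0,0]}], "grip_force": 35}}

```text
clock: 4.82
tcp_pos: [0.4381, -0.1621, 0.0255]
ee_rot: [-0.0, 0.992, 0.125, 0.0]
contact_force: [0.7, 0.7, -0.0]
opening: 0.449
finger_force: 0.0
```

{"api": "drive_tool", "payload": {"commands": [{"hand":30,"translation":[0,0,0],"turn":[0,0,0]},{"hand":30,"translation":[0,0,0],"turn":[0,0,0]},{"hand":30,"translation":[0,0,-3],"turn":[0,0,0]},{"hand":30,"translation":[0,0,-6],"turn":[0,0,0]},{"hand":30,"translation":[0,0,-9],"turn":[0,0,0]},{"hand":30,"translation":[0,0,-11],"turn":[0,0,0]},{"hand":30,"translation":[0,0,-11],"turn":[0,0,0]},{"hand":30,"translation":[0,0,-11],"turn":[0,0,0]},{"hand":30,"translation":[0,0,-11],"turn":[0,0,0]}]}}

```text
clock: 5.57
tcp_pos: [0.4384, -0.1629, 0.304]
ee_rot: [-0.001, 0.992, 0.124, 0.002]
contact_force: [0.3, -0.2, -0.8]
opening: 0.403
finger_force: 35.0
```

```bash
python3 - <<'E'
from h import *
o=monitor.get_obs(); print(o["clock"],o["joints"].round(2),o["tcp_pos"],o["opening"],o["finger_force"])
go([((.50,-.02,.33),down(72))])
for n in ("chute","crank"):
  for c in ("top","scene"):
    r=optics.regions_of(n,c); print(n,c,[(x["bbox"],round(x["confidence"],2)) for x in r[:2]])
im=cv2.imread("pics/top0.png")[215:305,165:345]; cv2.imwrite("pics/ch.png",cv2.resize(im,(800,400),interpolation=2))
E
```

```text
5.5667 [-0.9  -0.22  1.03  1.81  0.19  1.45 -1.22] [ 0.43843267 -0.16286857  0.30397168] 0.40346082404675326 34.999875174835324
tr [ 3.8  -4.93 -1.02] turn [ 1.000e-03 -5.000e-03 -1.007e+00] rows 9
chute top [([174.8, 231.1, 333.7, 289.0], 0.83), ([364.5, 179.2, 397.2, 215.9], 0.69)]
chute scene [([281.8, 201.8, 471.2, 232.5], 0.76)]
crank top [([223.3, 246.6, 241.4, 274.5], 0.76)]
crank scene [([379.6, 150.7, 401.9, 186.5], 0.71)]
```

View pics/ch.png

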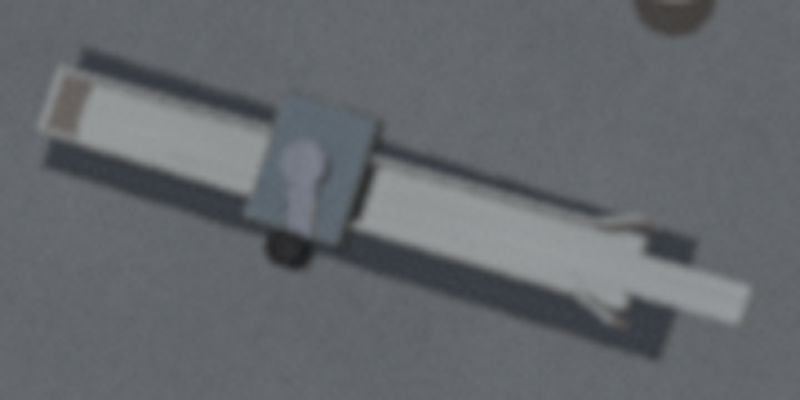

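Bracket held (opening 35 mm). The crop shows the apron tip corners at (750,287) and (740,325), the lower-end corners at (62,65) and (40,130), and the portal corners at (290,90), (383,125), (340,245) and (245,212). The crank axis is near (303,162) and the knob near (289,250). Next I'll fit the chute pose from these.

```bash
cat > ch.py <<'E'
from h import *
from scipy.optimize import least_squares
C=cam("top"); f=lambda a:(np.array(a,float)+.5)/4.4444-.5+[165,215]
t=np.radians(20)
def pts(v):
    x,y,yaw,px,ex=v; d=np.array([np.cos(yaw),np.sin(yaw),0]); u=np.array([0,0,1.]); l=np.cross(u,d)
    O=np.array([x,y,.117]); cx=np.cos(t)*d-np.sin(t)*u; cz=np.sin(t)*d+np.cos(t)*u
    g=lambda a,b,c:O+a*cx+b*l+c*cz
    P=np.array([x,y,0])+px*d+.238*u
    return np.array([g(-.265,-.012,0),g(-.265,.012,0),g(ex,-.023,.03),g(ex,.023,.03)]+[P+a*d+b*l for a,b in((.03,-.04),(-.03,-.04),(-.03,.04),(.03,.04))])
m=f([(750,287),(740,325),(62,65),(40,130),(290,90),(383,125),(340,245),(245,212)])
r=least_squares(lambda v:np.r_[(proj(pts(v),C)-m).ravel(),(v[3])*100,(v[4]-.243)*200],[.6,.28,np.radians(72),0,.243])
print(r.x[:2].round(4),np.degrees(r.x[2]).round(2),r.x[3:].round(4)); print((proj(pts(r.x),C)-m).round(1).tolist())
print("axis",onz(f([(303,162)]),.262,C),"knob top",onz(f([(289,250)]),.295,C))
E
python3 ch.py
```

```text
[0.5949 0.2683] 70.84 [0.017  0.2457]
[[-0.2, 0.0], [-0.6, 0.1], [0.2, 0.2], [0.2, -0.2], [-0.2, -0.3], [0.3, -1.4], [0.3, 0.5], [0.1, 1.0]]
axis [[0.6012377  0.28725374 0.262     ]] knob top [[0.54793574 0.28977729 0.295     ]]
```

```bash
cat >> h.py <<'E'
CH=np.array([.5949,.2683,.117]); CR=chuteR(70.84)
def cp(x,y,z): # chute coords (mm) -> world ; CR cols: x downhill, y = -chute y, z = -chute z
    return CH+CR@np.array([x,-y,-z])/1000.
E
python3 - <<'E'
from h import *
print(cp(-225,0,90),cp(-225,0,27.5))
go([(cp(-225,0,110),CR),(cp(-225,0,28),None)])
E
```

```text
[0.53560968 0.09765789 0.27852687] [0.52859383 0.07746576 0.21979608]
tr [ 6.51 -9.34  0.11] turn [-0.172 -0.321 -0.976] rows 9
tr [-0.   -0.    3.28] turn [0. 0. 0.] rows 2
```

{"api": "drive_tool", "payload": {"commands": [{"hand":30,"translation":[6.51,-9.34,0.11],"turn":[-0.172,-0.321,-0.976]},{"hand":30,"translation":[6.51,-9.34,0.11],"turn":[-0.172,-0.321,-0.976]},{"hand":30,"translation":[6.51,-9.34,0.11],"turn":[-0.172,-0.321,-0.976]},{"hand":30,"translation":[6.51,-9.34,0.11],"turn":[-0.172,-0.321,-0.976]},{"hand":30,"translation":[6.51,-9.34,0.11],"turn":[-0.172,-0.321,-0.976]},{"hand":30,"translation":[6.51,-9.34,0.11],"turn":[-0.172,-0.321,-0.976]},{"hand":30,"translation":[6.51,-9.34,0.11],"turn":[-0.172,-0.321,-0.976]},{"hand":30,"translation":[6.51,-9.34,0.11],"turn":[-0.172,-0.321,-0.976]},{"hand":30,"translation":[6.51,-9.34,0.11],"turn":[-0.172,-0.321,-0.976]},{"hand":30,"translation":[6.51,-9.34,0.11],"turn":[-0.172,-0.321,-0.976]}]}}

```text
clock: 6.6
tcp_pos: [0.5374, 0.105, 0.2947]
ee_rot: [0.101, 0.801, 0.572, -0.145]
contact_force: [0.1, -0.1, -0.8]
opening: 0.407
finger_force: 35.0
```

```bash
python3 - <<'E'
from h import *
o=monitor.get_obs(); print(o["joints"].round(2))
im=optics.grab_frame("wrist")[:,:,::-1].copy(); C=cam("wrist",o)
for x,y,z in [(-265,-12,0),(-265,12,0),(-190,12,0),(-190,-12,0),(0,-20,0),(0,20,0),(-150,23,30),(-150,-23,30),(-10,23,30),(-10,-23,30)]:
    p=proj(cp(x,y,z),C)[0]; cv2.circle(im,tuple(int(v) for v in p.round()),3,(0,255,0),1)
cv2.imwrite("pics/w3.png",im)
go([(cp(-225,0,110),CR),(cp(-225,0,28),None)])
E
```

```text
[-1.08  0.37  0.85  1.49  0.02  1.6  -0.56]
tr [-0.01  0.01 -0.08] turn [-0.002  0.004 -0.001] rows 1
tr [-0.   -0.    3.28] turn [0. 0. 0.] rows 2
```

View pics/w3.png

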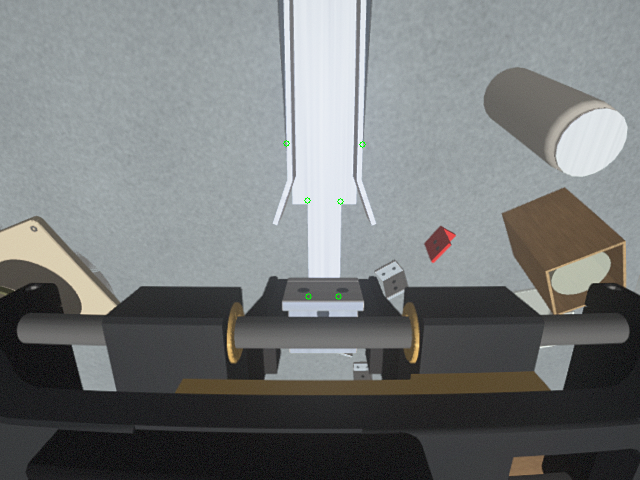

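The overlay fits to about 1 mm: the apron edges are at columns 308 and 341, and the held bracket at (322,290) is centred over the tongue. Lower it and release.

{"api": "drive_tool", "payload": {"commands": [{"hand":30,"translation":[0,0,1.5],"turn":[0,0,0]},{"hand":30,"translation":[0,0,2.5],"turn":[0,0,0]},{"hand":30,"translation":[0,0,3.15],"turn":[0,0,0]},{"hand":30,"translation":[0,0,3.2],"turn":[0,0,0]},{"hand":30,"translation":[0,0,3.2],"turn":[0,0,0]},{"hand":30,"translation":[0,0,3.2],"turn":[0,0,0]}]}}

```text
clock: 7.15
tcp_pos: [0.5293, 0.0781, 0.223]
ee_rot: [0.101, 0.803, 0.57, -0.141]
contact_force: [-0.6, -0.3, -1.4]
opening: 0.407
finger_force: 35.0
```

{"api": "drive_tool", "payload": {"commands": [{"hand":60,"translation":[0,0,0],"turn":[0,0,0]},{"hand":60,"translation":[0,0,0],"turn":[0,0,0]},{"hand":60,"translation":[0,0,0],"turn":[0,0,0]},{"hand":60,"translation":[0,0,0],"turn":[0,0,0]},{"hand":60,"translation":[0,0,0],"turn":[0,0,0]},{"hand":60,"translation":[0,0,0],"turn":[0,0,0]},{"hand":60,"translation":[0,0,-2],"turn":[0,0,0]},{"hand":60,"translation":[0,0,-4],"turn":[0,0,0]},{"hand":60,"translation":[0,0,-4],"turn":[0,0,0]}]}}

```text
clock: 7.9
tcp_pos: [0.5413, 0.1123, 0.3203]
ee_rot: [0.101, 0.802, 0.571, -0.14]
contact_force: [1.5, 0.5, -0.2]
opening: 0.692
finger_force: 0.0
```

```bash
python3 - <<'E'
from h import *
o=monitor.get_obs(); print(o["joints"].round(2))
im=optics.grab_frame("wrist"); s=optics.grab_frame("scene")
b=cv2.resize(s[190:250,270:430],(480,180),interpolation=2)
cv2.imwrite("pics/w4.png",np.hstack([cv2.resize(im[:300,200:460],(312,360)),cv2.copyMakeBorder(b,0,180,0,0,0)])[:,:,::-1])
E
sed -i 's/^if __name__.*/SEEDS=[((.558,-.144),False),((.573,-.274),True),((.452,-.255),False),((.457,-.373),False)]\nif __name__=="__main__":\n    run(("top","scene"),SEEDS); sys.exit()/' fitall.py; python3 fitall.py
```

```text
[-1.07  0.37  0.86  1.43  0.02  1.65 -0.56]
1 stand [ 0.5629 -0.1548] -73.2 cost 0.117
1 lying [ 0.5884 -0.2564] -135.9 cost 0.084
2 stand [ 0.444  -0.2651] -135.2 cost 0.116
2 stand [ 0.4527 -0.3808] -103.6 cost 0.206
```

View pics/w4.png

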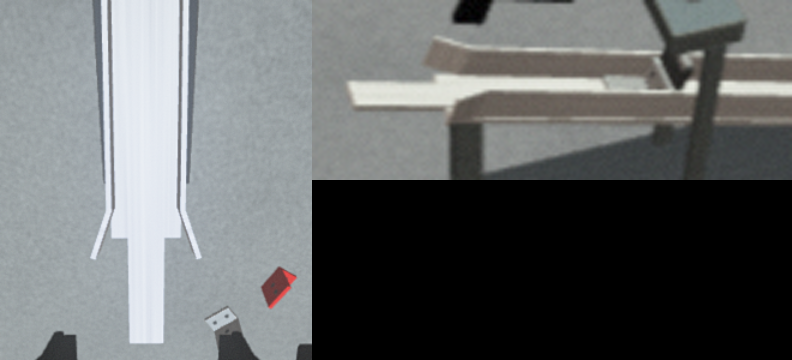

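The first bracket lies flat at the gate with its short leg downhill. Next is the lying bracket near (0.587,-0.257).

```bash
python3 - <<'E'
from h import *
g=(.580,-.2645)
go([((.56,-.10,.26),down(43.5)),((*g,.12),None)])
E
```

```text
tr [-6.45  3.53  4.7 ] turn [0.082 0.344 0.472] rows 6
tr [-3.95  5.32  5.6 ] turn [0. 0. 0.] rows 6
```

{"api": "drive_tool", "payload": {"commands": [{"hand":87,"translation":[-6.45,3.53,4.7],"turn":[0.082,0.344,0.472]},{"hand":87,"translation":[-6.45,3.53,4.7],"turn":[0.082,0.344,0.472]},{"hand":87,"translation":[-6.45,3.53,4.7],"turn":[0.082,0.344,0.472]},{"hand":87,"translation":[-6.45,3.53,4.7],"turn":[0.082,0.344,0.472]},{"hand":87,"translation":[-6.45,3.53,4.7],"turn":[0.082,0.344,0.472]},{"hand":87,"translation":[-6.45,3.53,4.7],"turn":[0.082,0.344,0.472]},{"hand":87,"translation":[-6.45,3.53,4.7],"turn":[0.082,0.344,0.472]}]}}

```text
clock: 8.78
tcp_pos: [0.5584, -0.1053, 0.2597]
ee_rot: [0.0, 0.93, 0.366, -0.0]
contact_force: [-0.4, 0.6, -0.8]
opening: 0.996
finger_force: 0.0
```

{"api": "drive_tool", "payload": {"commands": [{"hand":87,"translation":[-3.95,5.32,5.6],"turn":[0,0,0]},{"hand":87,"translation":[-3.95,5.32,5.6],"turn":[0,0,0]},{"hand":87,"translation":[-3.95,5.32,5.6],"turn":[0,0,0]},{"hand":87,"translation":[-3.95,5.32,5.6],"turn":[0,0,0]},{"hand":87,"translation":[-3.95,5.32,5.6],"turn":[0,0,0]},{"hand":87,"translation":[-3.95,5.32,5.6],"turn":[0,0,0]},{"hand":87,"translation":[-3.95,5.32,5.6],"turn":[0,0,0]},{"hand":87,"translation":[-3.95,5.32,5.6],"turn":[0,0,0]}]}}

```text
clock: 9.45
tcp_pos: [0.5806, -0.2629, 0.1203]
ee_rot: [-0.0, 0.929, 0.371, -0.0]
contact_force: [0.5, 0.9, 0.7]
opening: 0.999
finger_force: 0.0
```

```bash
cat > near.py <<'E'
from h import *
import sys
# near.py lying(1/0) [yaw guess deg] : fit the bracket nearest TCP in wrist view, print the grasp moves
ly=sys.argv[1]=="1"; o=monitor.get_obs(); print(o["clock"],o["joints"].round(2))
im,C,out=masks("wrist"); tp=o["tcp_pos"][:2]
out=[k for k in out if k[1][0]<k[1][2]+40]; print([(k[2].round(3).tolist(),round(k[3],2),np.round(k[4]).tolist()) for k in out])
m,c,p,cf,px=min(out,key=lambda k:np.hypot(*(k[2]-tp)))
a,og=crop(m); q,f=fit([(a,C,og)],p,ly); print("corner",q[:2].round(4),"yaw",np.degrees(q[2]).round(1),"cost",round(f,3))
if ly:
    g=q[:2]+.010*np.array([np.cos(q[2]),np.sin(q[2])]); az=np.degrees(q[2])-180
    go([((*g,.08),down(az)),((*g,.0255),None),((*g,.30),None),(cp(-225,0,110),CR)],o)
E
python3 near.py 1
```

```text
9.45 [-0.28  0.6   0.88  1.61 -0.49  1.17 -0.1 ]
[([0.437, -0.276], 0.9, [218.0, 370.0]), ([0.572, -0.271], 0.81, [322.0, 260.0]), ([0.557, -0.146], 0.7, [181.0, 160.0])]
corner [ 0.5853 -0.2584] yaw -136.3 cost 0.019
tr [-0.14  0.    1.61] turn [-0.001 -0.    -0.002] rows 1
tr [0.   0.   2.18] turn [0. 0. 0.] rows 2
tr [  0.     0.   -10.98] turn [0. 0. 0.] rows 7
tr [  9.04 -11.8    0.11] turn [-0.083 -0.342 -0.47 ] rows 9
```

{"api": "drive_tool", "payload": {"commands": [{"hand":70,"translation":[-0.14,0,1.6],"turn":[0,0,0]},{"hand":70,"translation":[-0.14,0,2.9],"turn":[0,0,0]},{"hand":70,"translation":[-0.14,0,3.79],"turn":[0,0,0]},{"hand":70,"translation":[-0.14,0,3.79],"turn":[0,0,0]},{"hand":30,"translation":[-0.14,0,3.79],"turn":[0,0,0]},{"hand":30,"translation":[-0.14,0,3.79],"turn":[0,0,0]},{"hand":30,"translation":[-0.14,0,3.79],"turn":[0,0,0]},{"hand":30,"translation":[-0.14,0,3.79],"turn":[0,0,0]},{"hand":30,"translation":[-0.14,0,3.79],"turn":[0,0,0]},{"hand":30,"translation":[-0.14,0,3.79],"turn":[0,0,0]}], "grip_force": 35}}

```text
clock: 10.38
tcp_pos: [0.5785, -0.2662, 0.0265]
ee_rot: [0.0, 0.929, 0.371, 0.001]
contact_force: [0.7, -0.7, 0.6]
opening: 0.437
finger_force: 0.2
```

{"api": "drive_tool", "payload": {"commands": [{"hand":30,"translation":[0,0,0],"turn":[0,0,0]},{"hand":30,"translation":[0,0,-1.5],"turn":[0,0,0]},{"hand":30,"translation":[0,0,-3],"turn":[0,0,0]},{"hand":30,"translation":[0,0,-5],"turn":[0,0,0]},{"hand":30,"translation":[0,0,-7],"turn":[0,0,0]},{"hand":30,"translation":[0,0,-9],"turn":[0,0,0]},{"hand":30,"translation":[0,0,-11],"turn":[0,0,0]},{"hand":30,"translation":[0,0,-11],"turn":[0,0,0]},{"hand":30,"translation":[0,0,-11],"turn":[0,0,0]}]}}

```text
clock: 11.13
tcp_pos: [0.5793, -0.2681, 0.3083]
ee_rot: [0.003, 0.929, 0.37, 0.004]
contact_force: [0.5, -0.0, -0.9]
opening: 0.405
finger_force: 35.0
```

{"api": "drive_tool", "payload": {"commands": [{"hand":30,"translation":[9.04,-11.8,0.11],"turn":[-0.083,-0.342,-0.47]},{"hand":30,"translation":[9.04,-11.8,0.11],"turn":[-0.083,-0.342,-0.47]},{"hand":30,"translation":[9.04,-11.8,0.11],"turn":[-0.083,-0.342,-0.47]},{"hand":30,"translation":[9.04,-11.8,0.11],"turn":[-0.083,-0.342,-0.47]},{"hand":30,"translation":[9.04,-11.8,0.11],"turn":[-0.083,-0.342,-0.47]},{"hand":30,"translation":[9.04,-11.8,0.11],"turn":[-0.083,-0.342,-0.47]},{"hand":30,"translation":[9.04,-11.8,0.11],"turn":[-0.083,-0.342,-0.47]},{"hand":30,"translation":[9.04,-11.8,0.11],"turn":[-0.083,-0.342,-0.47]},{"hand":30,"translation":[9.04,-11.8,0.11],"turn":[-0.083,-0.342,-0.47]},{"hand":30,"translation":[9.04,-11.8,0.11],"turn":[-0.083,-0.342,-0.47]}]}}

```text
clock: 11.97
tcp_pos: [0.5375, 0.1134, 0.2966]
ee_rot: [0.1, 0.8, 0.575, -0.14]
contact_force: [-0.2, 1.2, -0.6]
opening: 0.403
finger_force: 35.0
```

```bash
python3 - <<'E'
from h import *
o=monitor.get_obs(); print(o["joints"].round(2),o["opening"]*87)
go([(cp(-225,0,110),CR),(cp(-225,0,28),None)])
E
```

```text
[-1.1   0.38  0.88  1.48  0.    1.6  -0.56] 35.03273905534675
tr [-0.34  0.13  0.09] turn [ 0.002 -0.003  0.01 ] rows 1
tr [-0.   -0.    3.28] turn [0. 0. 0.] rows 2
```

{"api": "drive_tool", "payload": {"commands": [{"hand":30,"translation":[-0.2,0.06,1.2],"turn":[0,0,0]},{"hand":30,"translation":[-0.2,0.06,2.3],"turn":[0,0,0]},{"hand":30,"translation":[-0.2,0.06,3.1],"turn":[0,0,0]},{"hand":30,"translation":[-0.2,0.06,3.3],"turn":[0,0,0]},{"hand":30,"translation":[-0.2,0.06,3.3],"turn":[0,0,0]},{"hand":30,"translation":[-0.2,0.06,3.3],"turn":[0,0,0]},{"hand":30,"translation":[-0.2,0.06,3.3],"turn":[0,0,0]}]}}

```text
clock: 12.55
tcp_pos: [0.5299, 0.072, 0.2233]
ee_rot: [0.101, 0.803, 0.57, -0.14]
contact_force: [-0.4, 0.7, -0.9]
opening: 0.407
finger_force: 35.0
```

```bash
python3 - <<'E'
from h import *
go([(cp(-225,0,28),CR)])
E
```

```text
tr [ 0.23 -0.12  0.05] turn [ 0.001 -0.002 -0.002] rows 1
```

{"api": "drive_tool", "payload": {"commands": [{"hand":30,"translation":[0.22,-0.12,0.05],"turn":[0,0,0]},{"hand":30,"translation":[0.22,-0.12,0.05],"turn":[0,0,0]},{"hand":60,"translation":[0.22,-0.12,0.05],"turn":[0,0,0]},{"hand":60,"translation":[0.22,-0.12,0.05],"turn":[0,0,0]},{"hand":60,"translation":[0.22,-0.12,0.05],"turn":[0,0,0]},{"hand":60,"translation":[0.22,-0.12,0.05],"turn":[0,0,0]},{"hand":60,"translation":[0.22,-0.12,0.05],"turn":[0,0,0]},{"hand":60,"translation":[0.22,-0.12,-2],"turn":[0,0,0]},{"hand":60,"translation":[0.22,-0.12,-4],"turn":[0,0,0]},{"hand":60,"translation":[0.22,-0.12,-4],"turn":[0,0,0]}]}}

```text
clock: 13.38
tcp_pos: [0.5405, 0.1113, 0.3188]
ee_rot: [0.101, 0.803, 0.57, -0.139]
contact_force: [0.5, 0.4, -0.2]
opening: 0.686
finger_force: 0.0
```

```bash
python3 - <<'E'
from h import *
s=optics.grab_frame("scene")
cv2.imwrite("pics/s5.png",cv2.resize(s[190:250,270:430],(640,240),interpolation=2)[:,:,::-1])
c=np.array([.563,-.155]); d=np.array([np.cos(np.radians(-72)),np.sin(np.radians(-72))])
P=lambda k,z:(*(c+k*d),z)
go([(P(-.026,.20),down(108)),(P(-.026,.054),None),(P(.010,.054),None),(P(.010,.20),None)])
E
```

```text
tr [-6.83  3.67  7.57] turn [-0.106  0.333 -0.643] rows 7
tr [0.   0.   5.84] turn [0. 0. 0.] rows 4
tr [-1.44  0.    0.  ] turn [0. 0. 0.] rows 1
tr [ 0.    0.   -5.84] turn [0. 0. 0.] rows 4
```

View pics/s5.png

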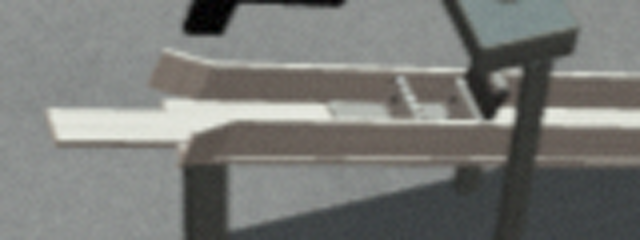

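Two brackets are queued correctly. Now I'll tip the first standing bracket with closed fingers.

{"api": "drive_tool", "payload": {"commands": [{"hand":0,"translation":[-6.83,3.67,7.57],"turn":[-0.106,0.333,-0.643]},{"hand":0,"translation":[-6.83,3.67,7.57],"turn":[-0.106,0.333,-0.643]},{"hand":0,"translation":[-6.83,3.67,7.57],"turn":[-0.106,0.333,-0.643]},{"hand":0,"translation":[-6.83,3.67,7.57],"turn":[-0.106,0.333,-0.643]},{"hand":0,"translation":[-6.83,3.67,7.57],"turn":[-0.106,0.333,-0.643]},{"hand":0,"translation":[-6.83,3.67,7.57],"turn":[-0.106,0.333,-0.643]},{"hand":0,"translation":[-6.83,3.67,7.57],"turn":[-0.106,0.333,-0.643]},{"hand":0,"translation":[-6.83,3.67,7.57],"turn":[-0.106,0.333,-0.643]},{"hand":0,"translation":[-6.83,3.67,7.57],"turn":[-0.106,0.333,-0.643]},{"hand":0,"translation":[-6.83,3.67,7.57],"turn":[-0.106,0.333,-0.643]}]}}

```text
clock: 14.27
tcp_pos: [0.5515, -0.1338, 0.1949]
ee_rot: [-0.002, 0.59, 0.808, -0.003]
contact_force: [-0.1, 0.5, -0.8]
opening: 0.038
finger_force: 0.0
```

```bash
python3 near.py 0
```

```text
14.2667 [-0.55  0.31  0.86  1.72 -0.25  1.23  0.67]
[([0.434, -0.258], 0.83, [181.0, 299.0]), ([0.559, -0.149], 0.73, [327.0, 239.0])]
corner [ 0.562  -0.1572] yaw -72.1 cost 0.034
```

{"api": "drive_tool", "payload": {"commands": [{"hand":0,"translation":[0,0,1.6],"turn":[0,0,0]},{"hand":0,"translation":[0,0,3.2],"turn":[0,0,0]},{"hand":0,"translation":[0,0,4.8],"turn":[0,0,0]},{"hand":0,"translation":[0,0,5.84],"turn":[0,0,0]},{"hand":0,"translation":[0,0,5.84],"turn":[0,0,0]},{"hand":0,"translation":[0,0,5.84],"turn":[0,0,0]}]}}

```text
clock: 14.87
tcp_pos: [0.551, -0.1322, 0.0492]
ee_rot: [-0.002, 0.588, 0.809, -0.003]
contact_force: [0.7, -0.4, 0.0]
opening: 0.009
finger_force: 0.0
```

{"api": "drive_tool", "payload": {"commands": [{"hand":0,"translation":[-0.2,0,0],"turn":[0,0,0]},{"hand":0,"translation":[-0.4,0,0],"turn":[0,0,0]},{"hand":0,"translation":[-0.6,0,0],"turn":[0,0,0]},{"hand":0,"translation":[-0.8,0,0],"turn":[0,0,0]},{"hand":0,"translation":[-1.0,0,0],"turn":[0,0,0]},{"hand":0,"translation":[-1.2,0,0],"turn":[0,0,0]},{"hand":0,"translation":[-1.4,0,0],"turn":[0,0,0]},{"hand":0,"translation":[-1.6,0,0],"turn":[0,0,0]},{"hand":0,"translation":[-1.6,0,0],"turn":[0,0,0]},{"hand":0,"translation":[-1.6,0,0],"turn":[0,0,0]}]}}

```text
clock: 15.7
tcp_pos: [0.5632, -0.1719, 0.0491]
ee_rot: [-0.001, 0.589, 0.808, -0.003]
contact_force: [0.7, 1.3, 0.8]
opening: 0.009
finger_force: 0.0
```

{"api": "drive_tool", "payload": {"commands": [{"hand":0,"translation":[0,0,-1.5],"turn":[0,0,0]},{"hand":0,"translation":[0,0,-3],"turn":[0,0,0]},{"hand":87,"translation":[0,0,-3.6],"turn":[0,0,0]},{"hand":87,"translation":[0,0,-3.6],"turn":[0,0,0]},{"hand":87,"translation":[0,0,-3.6],"turn":[0,0,0]},{"hand":87,"translation":[0,0,-3.6],"turn":[0,0,0]}]}}

```text
clock: 16.2
tcp_pos: [0.5633, -0.1706, 0.1381]
ee_rot: [-0.002, 0.588, 0.809, -0.003]
contact_force: [-0.8, 0.3, -1.0]
opening: 0.229
finger_force: 0.0
```

```bash
python3 near.py 1; python3 -c "
from h import *
cv2.imwrite('pics/w6.png',optics.grab_frame('wrist')[:,:,::-1])"
```

```text
16.2 [-0.43  0.43  0.82  1.72 -0.34  1.14  0.8 ]
[([0.439, -0.258], 0.96, [155.0, 288.0]), ([0.567, -0.173], 0.63, [327.0, 241.0])]
corner [ 0.5613 -0.1546] yaw -72.6 cost 0.025
tr [0.23 0.13 2.32] turn [-0.007  0.     0.008] rows 2
tr [0.   0.   2.18] turn [0. 0. 0.] rows 2
tr [  0.     0.   -10.98] turn [0. 0. 0.] rows 7
tr [10.56  2.21  0.11] turn [ 0.111 -0.337  0.632] rows 7
```

View pics/w6.png

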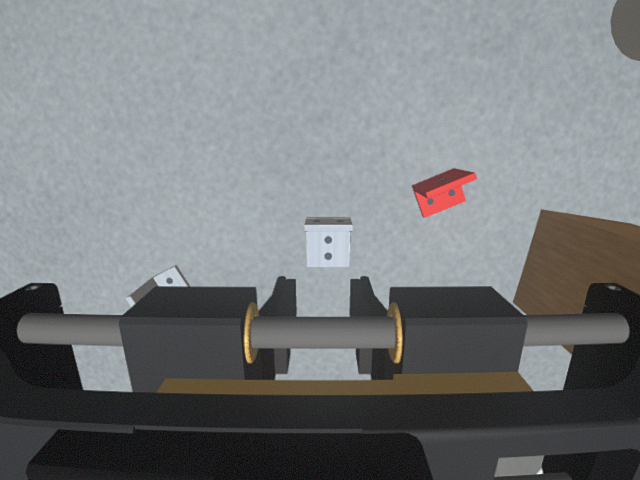

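Bracket A now lies on its long leg at (328,241), centred. Pick it.

{"api": "drive_tool", "payload": {"commands": [{"hand":70,"translation":[0.23,0.13,1.5],"turn":[0,0,0]},{"hand":70,"translation":[0.23,0.13,1.5],"turn":[0,0,0]},{"hand":70,"translation":[0.23,0.13,3.0],"turn":[0,0,0]},{"hand":70,"translation":[0.23,0.13,4.5],"turn":[0,0,0]},{"hand":70,"translation":[0.23,0.13,4.5],"turn":[0,0,0]},{"hand":30,"translation":[0.23,0.13,4.5],"turn":[0,0,0]},{"hand":30,"translation":[0.23,0.13,4.5],"turn":[0,0,0]},{"hand":30,"translation":[0.23,0.13,4.5],"turn":[0,0,0]},{"hand":30,"translation":[0.23,0.13,4.5],"turn":[0,0,0]},{"hand":30,"translation":[0.23,0.13,4.5],"turn":[0,0,0]}], "grip_force": 35}}

```text
clock: 17.18
tcp_pos: [0.5646, -0.165, 0.027]
ee_rot: [-0.001, 0.589, 0.808, -0.003]
contact_force: [0.2, -0.2, 0.4]
opening: 0.513
finger_force: 0.0
```

{"api": "drive_tool", "payload": {"commands": [{"hand":30,"translation":[0,0,0],"turn":[0,0,0]},{"hand":30,"translation":[0,0,0],"turn":[0,0,0]},{"hand":30,"translation":[0,0,-3],"turn":[0,0,0]},{"hand":30,"translation":[0,0,-5],"turn":[0,0,0]},{"hand":30,"translation":[0,0,-7],"turn":[0,0,0]},{"hand":30,"translation":[0,0,-9],"turn":[0,0,0]},{"hand":30,"translation":[0,0,-11],"turn":[0,0,0]},{"hand":30,"translation":[0,0,-11],"turn":[0,0,0]},{"hand":30,"translation":[0,0,-11],"turn":[0,0,0]}]}}

```text
clock: 17.93
tcp_pos: [0.5665, -0.1649, 0.3062]
ee_rot: [0.0, 0.589, 0.808, -0.002]
contact_force: [0.2, -0.4, 0.3]
opening: 0.402
finger_force: 35.0
```

{"api": "drive_tool", "payload": {"commands": [{"hand":30,"translation":[10.56,2.21,0.11],"turn":[0.111,-0.337,0.632]},{"hand":30,"translation":[10.56,2.21,0.11],"turn":[0.111,-0.337,0.632]},{"hand":30,"translation":[10.56,2.21,0.11],"turn":[0.111,-0.337,0.632]},{"hand":30,"translation":[10.56,2.21,0.11],"turn":[0.111,-0.337,0.632]},{"hand":30,"translation":[10.56,2.21,0.11],"turn":[0.111,-0.337,0.632]},{"hand":30,"translation":[10.56,2.21,0.11],"turn":[0.111,-0.337,0.632]},{"hand":30,"translation":[10.56,2.21,0.11],"turn":[0.111,-0.337,0.632]},{"hand":30,"translation":[10.56,2.21,0.11],"turn":[0.111,-0.337,0.632]},{"hand":30,"translation":[10.56,2.21,0.11],"turn":[0.111,-0.337,0.632]},{"hand":30,"translation":[10.56,2.21,0.11],"turn":[0.111,-0.337,0.632]}]}}

```text
clock: 18.77
tcp_pos: [0.5375, 0.1051, 0.2978]
ee_rot: [0.101, 0.799, 0.575, -0.144]
contact_force: [-0.3, -1.2, -1.0]
opening: 0.4
finger_force: 35.0
```

```bash
python3 - <<'E'
from h import *
o=monitor.get_obs(); print(o["joints"].round(2),o["opening"]*87)
go([(cp(-225,0,110),CR),(cp(-225,0,28),None)])
go([(cp(-225,0,28),CR)])
E
```

```text
[-1.11  0.38  0.9   1.48  0.    1.6  -0.54] 34.83356493991084
tr [-0.02  0.03  0.03] turn [-0.     0.005  0.012] rows 1
tr [-0.   -0.    3.28] turn [0. 0. 0.] rows 2
tr [-0.01  0.03  3.31] turn [-0.     0.005  0.012] rows 2
```

{"api": "drive_tool", "payload": {"commands": [{"hand":30,"translation":[0,0,1.5],"turn":[0,0,0.01]},{"hand":30,"translation":[0,0,2.6],"turn":[0,0,0.01]},{"hand":30,"translation":[0,0,3.2],"turn":[0,0,0.01]},{"hand":30,"translation":[0,0,3.3],"turn":[0,0,0.01]},{"hand":30,"translation":[0,0,3.3],"turn":[0,0,0.01]},{"hand":30,"translation":[0,0,3.3],"turn":[0,0,0.01]}]}}

```text
clock: 19.27
tcp_pos: [0.5287, 0.0765, 0.222]
ee_rot: [0.102, 0.803, 0.57, -0.143]
contact_force: [0.3, -0.7, 0.0]
opening: 0.402
finger_force: 35.0
```

{"api": "drive_tool", "payload": {"commands": [{"hand":60,"translation":[0,0,0],"turn":[0,0,0]},{"hand":60,"translation":[0,0,0],"turn":[0,0,0]},{"hand":60,"translation":[0,0,0],"turn":[0,0,0]},{"hand":60,"translation":[0,0,0],"turn":[0,0,0]},{"hand":60,"translation":[0,0,0],"turn":[0,0,0]},{"hand":60,"translation":[0,0,0],"turn":[0,0,0]},{"hand":60,"translation":[0,0,-2],"turn":[0,0,0]},{"hand":60,"translation":[0,0,-4],"turn":[0,0,0]},{"hand":60,"translation":[0,0,-4],"turn":[0,0,0]}]}}

```text
clock: 20.02
tcp_pos: [0.5407, 0.1114, 0.3188]
ee_rot: [0.102, 0.803, 0.571, -0.141]
contact_force: [0.8, -0.7, 0.3]
opening: 0.688
finger_force: 0.0
```

```bash
sed -i 's/^SEEDS=.*/SEEDS=[((.452,-.255),False),((.457,-.373),False)]/' fitall.py; python3 fitall.py; python3 - <<'E'
from h import *
s=optics.grab_frame("scene")
cv2.imwrite("pics/s7.png",cv2.resize(s[190:250,270:430],(640,240),interpolation=2)[:,:,::-1])
c=np.array([.4437,-.2655]); a=np.radians(-135.5); d=np.array([np.cos(a),np.sin(a)])
P=lambda k,z:(*(c+k*d),z)
go([((.51,-.07,.27),down(44.5)),(P(-.026,.20),down(44.5)),(P(-.026,.054),None),(P(.014,.054),None),(P(.014,.20),None)])
E
```

```text
1 stand [ 0.4448 -0.2655] -135.4 cost 0.091
2 stand [ 0.4531 -0.3807] -106.7 cost 0.217
tr [-6.1   1.26  4.13] turn [0.08  0.348 0.453] rows 5
tr [-6.33  3.72  2.8 ] turn [0. 0. 0.] rows 5
tr [0.   0.   5.84] turn [0. 0. 0.] rows 4
tr [-1.6 -0.   0. ] turn [0. 0. 0.] rows 1
tr [ 0.    0.   -5.84] turn [0. 0. 0.] rows 4
```

View pics/s7.png

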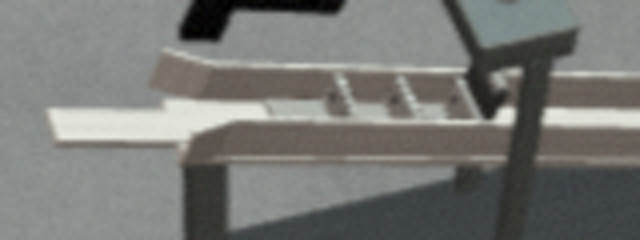

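Three brackets are queued. Now tip B, using the same chain of moves.

{"api": "drive_tool", "payload": {"commands": [{"hand":0,"translation":[-6.1,1.26,4.13],"turn":[0.08,0.348,0.453]},{"hand":0,"translation":[-6.1,1.26,4.13],"turn":[0.08,0.348,0.453]},{"hand":0,"translation":[-6.1,1.26,4.13],"turn":[0.08,0.348,0.453]},{"hand":0,"translation":[-6.1,1.26,4.13],"turn":[0.08,0.348,0.453]},{"hand":0,"translation":[-6.1,1.26,4.13],"turn":[0.08,0.348,0.453]},{"hand":0,"translation":[-6.1,1.26,4.13],"turn":[0.08,0.348,0.453]},{"hand":0,"translation":[-6.1,1.26,4.13],"turn":[0.08,0.348,0.453]}]}}

```text
clock: 20.85
tcp_pos: [0.509, -0.0715, 0.2697]
ee_rot: [-0.001, 0.926, 0.377, 0.0]
contact_force: [-0.2, 0.8, -0.6]
opening: 0.242
finger_force: 0.0
```

{"api": "drive_tool", "payload": {"commands": [{"hand":0,"translation":[-6.33,3.72,2.8],"turn":[0,0,0]},{"hand":0,"translation":[-6.33,3.72,2.8],"turn":[0,0,0]},{"hand":0,"translation":[-6.33,3.72,2.8],"turn":[0,0,0]},{"hand":0,"translation":[-6.33,3.72,2.8],"turn":[0,0,0]},{"hand":0,"translation":[-6.33,3.72,2.8],"turn":[0,0,0]},{"hand":0,"translation":[-6.33,3.72,2.8],"turn":[0,0,0]},{"hand":0,"translation":[-6.33,3.72,2.8],"turn":[0,0,0]},{"hand":0,"translation":[-6.33,3.72,2.8],"turn":[0,0,0]}]}}

```text
clock: 21.52
tcp_pos: [0.4636, -0.2452, 0.2]
ee_rot: [-0.0, 0.925, 0.38, -0.0]
contact_force: [-0.3, 0.1, -0.3]
opening: 0.003
finger_force: 0.0
```

```bash
python3 near.py 0; python3 -c "
from h import *
c=np.array([.4445,-.2655]); a=np.radians(-135.5); d=np.array([np.cos(a),np.sin(a)])
go([((*(c-.026*d),.054),down(44.5))])"
```

```text
21.5167 [-0.6   0.25  1.15  1.83 -0.24  1.22 -0.17]
[([0.449, -0.26], 0.65, [322.0, 242.0])]
corner [ 0.4425 -0.2668] yaw -135.1 cost 0.026
tr [-0.1   0.04  5.86] turn [-0.    -0.001  0.005] rows 4
```

{"api": "drive_tool", "payload": {"commands": [{"hand":0,"translation":[0,0,1.6],"turn":[0,0,0]},{"hand":0,"translation":[0,0,3.2],"turn":[0,0,0]},{"hand":0,"translation":[0,0,4.8],"turn":[0,0,0]},{"hand":0,"translation":[0,0,5.84],"turn":[0,0,0]},{"hand":0,"translation":[0,0,5.84],"turn":[0,0,0]},{"hand":0,"translation":[0,0,5.84],"turn":[0,0,0]}]}}

```text
clock: 22.12
tcp_pos: [0.4631, -0.2458, 0.0545]
ee_rot: [-0.0, 0.925, 0.38, -0.0]
contact_force: [0.4, -0.8, 0.6]
opening: 0.004
finger_force: 0.0
```

{"api": "drive_tool", "payload": {"commands": [{"hand":0,"translation":[-0.2,0,0],"turn":[0,0,0]},{"hand":0,"translation":[-0.4,0,0],"turn":[0,0,0]},{"hand":0,"translation":[-0.6,0,0],"turn":[0,0,0]},{"hand":0,"translation":[-0.8,0,0],"turn":[0,0,0]},{"hand":0,"translation":[-1.0,0,0],"turn":[0,0,0]},{"hand":0,"translation":[-1.2,0,0],"turn":[0,0,0]},{"hand":0,"translation":[-1.4,0,0],"turn":[0,0,0]},{"hand":0,"translation":[-1.6,0,0],"turn":[0,0,0]},{"hand":0,"translation":[-1.6,0,0],"turn":[0,0,0]},{"hand":0,"translation":[-1.6,0,0],"turn":[0,0,0]}]}}

```text
clock: 22.95
tcp_pos: [0.4342, -0.2751, 0.0545]
ee_rot: [-0.0, 0.926, 0.379, 0.0]
contact_force: [0.1, 0.5, -0.5]
opening: 0.004
finger_force: 0.0
```

{"api": "drive_tool", "payload": {"commands": [{"hand":0,"translation":[0,0,-1.5],"turn":[0,0,0]},{"hand":0,"translation":[0,0,-3],"turn":[0,0,0]},{"hand":87,"translation":[0,0,-3.6],"turn":[0,0,0]},{"hand":87,"translation":[0,0,-3.6],"turn":[0,0,0]},{"hand":87,"translation":[0,0,-3.6],"turn":[0,0,0]},{"hand":87,"translation":[0,0,-3.6],"turn":[0,0,0]}]}}

```text
clock: 23.45
tcp_pos: [0.4343, -0.2742, 0.1437]
ee_rot: [-0.0, 0.925, 0.379, 0.0]
contact_force: [0.2, -0.1, -0.1]
opening: 0.227
finger_force: 0.0
```

```bash
python3 near.py 1
```

```text
23.45 [-0.49  0.3   1.13  1.92 -0.31  1.11 -0.04]
[([0.429, -0.281], 0.98, [323.0, 247.0]), ([0.464, -0.361], 0.52, [418.0, 281.0])]
corner [ 0.442  -0.2679] yaw -135.4 cost 0.041
tr [-0.    0.04  2.55] turn [-0.001 -0.001 -0.001] rows 2
tr [0.   0.   2.18] turn [0. 0. 0.] rows 2
tr [  0.     0.   -10.98] turn [0. 0. 0.] rows 7
tr [13.58 -7.9   0.11] turn [-0.08  -0.343 -0.453] rows 10
```

{"api": "drive_tool", "payload": {"commands": [{"hand":70,"translation":[0,0.04,1.5],"turn":[0,0,0]},{"hand":70,"translation":[0,0.04,1.5],"turn":[0,0,0]},{"hand":70,"translation":[0,0.04,3.0],"turn":[0,0,0]},{"hand":70,"translation":[0,0.04,4.73],"turn":[0,0,0]},{"hand":70,"translation":[0,0.04,4.73],"turn":[0,0,0]},{"hand":30,"translation":[0,0.04,4.73],"turn":[0,0,0]},{"hand":30,"translation":[0,0.04,4.73],"turn":[0,0,0]},{"hand":30,"translation":[0,0.04,4.73],"turn":[0,0,0]},{"hand":30,"translation":[0,0.04,4.73],"turn":[0,0,0]},{"hand":30,"translation":[0,0.04,4.73],"turn":[0,0,0]}], "grip_force": 35}}

```text
clock: 24.38
tcp_pos: [0.4353, -0.2754, 0.0266]
ee_rot: [-0.0, 0.925, 0.379, 0.001]
contact_force: [-0.2, 0.1, -0.8]
opening: 0.498
finger_force: 0.0
```

{"api": "drive_tool", "payload": {"commands": [{"hand":30,"translation":[0,0,0],"turn":[0,0,0]},{"hand":30,"translation":[0,0,0],"turn":[0,0,0]},{"hand":30,"translation":[0,0,-3],"turn":[0,0,0]},{"hand":30,"translation":[0,0,-5],"turn":[0,0,0]},{"hand":30,"translation":[0,0,-7],"turn":[0,0,0]},{"hand":30,"translation":[0,0,-9],"turn":[0,0,0]},{"hand":30,"translation":[0,0,-11],"turn":[0,0,0]},{"hand":30,"translation":[0,0,-11],"turn":[0,0,0]},{"hand":30,"translation":[0,0,-11],"turn":[0,0,0]}]}}

```text
clock: 25.13
tcp_pos: [0.4351, -0.2767, 0.3049]
ee_rot: [0.001, 0.926, 0.378, 0.002]
contact_force: [0.4, 0.0, -1.6]
opening: 0.404
finger_force: 35.0
```

{"api": "drive_tool", "payload": {"commands": [{"hand":30,"translation":[13.58,-7.9,0.11],"turn":[-0.08,-0.343,-0.453]},{"hand":30,"translation":[13.58,-7.9,0.11],"turn":[-0.08,-0.343,-0.453]},{"hand":30,"translation":[13.58,-7.9,0.11],"turn":[-0.08,-0.343,-0.453]},{"hand":30,"translation":[13.58,-7.9,0.11],"turn":[-0.08,-0.343,-0.453]},{"hand":30,"translation":[13.58,-7.9,0.11],"turn":[-0.08,-0.343,-0.453]},{"hand":30,"translation":[13.58,-7.9,0.11],"turn":[-0.08,-0.343,-0.453]},{"hand":30,"translation":[13.58,-7.9,0.11],"turn":[-0.08,-0.343,-0.453]},{"hand":30,"translation":[13.58,-7.9,0.11],"turn":[-0.08,-0.343,-0.453]},{"hand":30,"translation":[13.58,-7.9,0.11],"turn":[-0.08,-0.343,-0.453]},{"hand":30,"translation":[13.58,-7.9,0.11],"turn":[-0.08,-0.343,-0.453]}]}}

```text
clock: 25.97
tcp_pos: [0.5387, 0.1093, 0.2974]
ee_rot: [0.1, 0.801, 0.573, -0.141]
contact_force: [-0.0, -0.3, -1.9]
opening: 0.407
finger_force: 35.0
```

{"api": "drive_tool", "payload": {"commands": [{"hand":30,"translation":[0,0,0],"turn":[0,0,0]},{"hand":30,"translation":[0,0,0],"turn":[0,0,0]},{"hand":30,"translation":[0,0,0],"turn":[0,0,0]}]}}

```text
clock: 26.22
tcp_pos: [0.5383, 0.1022, 0.2987]
ee_rot: [0.101, 0.803, 0.57, -0.142]
contact_force: [-0.4, -0.3, -0.6]
opening: 0.403
finger_force: 35.0
```

```bash
python3 - <<'E'
from h import *
o=monitor.get_obs(); print(o["joints"].round(2),o["opening"]*87)
go([(cp(-225,0,28),CR)])
E
```

```text
[-1.1   0.38  0.89  1.48  0.    1.6  -0.55] 35.02527181583448
tr [ 0.08 -0.04  3.31] turn [-0.     0.    -0.003] rows 2
```

{"api": "drive_tool", "payload": {"commands": [{"hand":30,"translation":[0.08,-0.04,1.5],"turn":[0,0,0]},{"hand":30,"translation":[0.08,-0.04,2.6],"turn":[0,0,0]},{"hand":30,"translation":[0.08,-0.04,3.2],"turn":[0,0,0]},{"hand":30,"translation":[0.08,-0.04,3.3],"turn":[0,0,0]},{"hand":30,"translation":[0.08,-0.04,3.3],"turn":[0,0,0]},{"hand":30,"translation":[0.08,-0.04,3.3],"turn":[0,0,0]}]}}

```text
clock: 26.72
tcp_pos: [0.5293, 0.0784, 0.2216]
ee_rot: [0.101, 0.803, 0.57, -0.141]
contact_force: [-0.8, 0.5, -0.3]
opening: 0.403
finger_force: 35.0
```

{"api": "drive_tool", "payload": {"commands": [{"hand":60,"translation":[0,0,0],"turn":[0,0,0]},{"hand":60,"translation":[0,0,0],"turn":[0,0,0]},{"hand":60,"translation":[0,0,0],"turn":[0,0,0]},{"hand":60,"translation":[0,0,0],"turn":[0,0,0]},{"hand":60,"translation":[0,0,0],"turn":[0,0,0]},{"hand":60,"translation":[0,0,0],"turn":[0,0,0]},{"hand":60,"translation":[0,0,-2],"turn":[0,0,0]},{"hand":60,"translation":[0,0,-4],"turn":[0,0,0]},{"hand":60,"translation":[0,0,-4],"turn":[0,0,0]}]}}

```text
clock: 27.47
tcp_pos: [0.5412, 0.1127, 0.3186]
ee_rot: [0.101, 0.803, 0.571, -0.139]
contact_force: [0.5, -0.1, -0.7]
opening: 0.689
finger_force: 0.0
```

```bash
sed -i 's/^SEEDS=.*/SEEDS=[((.457,-.373),False)]/' fitall.py; python3 fitall.py; python3 - <<'E'
from h import *
s=optics.grab_frame("scene")
cv2.imwrite("pics/s8.png",cv2.resize(s[190:250,270:430],(640,240),interpolation=2)[:,:,::-1])
c=np.array([.4520,-.3808]); a=np.radians(-107); d=np.array([np.cos(a),np.sin(a)])
P=lambda k,z:(*(c+k*d),z)
go([((.51,-.12,.27),down(73)),(P(-.026,.20),down(73)),(P(-.026,.054),None),(P(.014,.054),None)])
E
```

```text
2 stand [ 0.4518 -0.381 ] -108.6 cost 0.209
tr [-7.96  1.92  4.76] turn [-0.007  0.349 -0.039] rows 6
tr [-9.61  0.83  2.8 ] turn [0. 0. 0.] rows 7
tr [0.   0.   5.84] turn [0. 0. 0.] rows 4
tr [-1.6  0.   0. ] turn [0. 0. 0.] rows 1
```

View pics/s8.png

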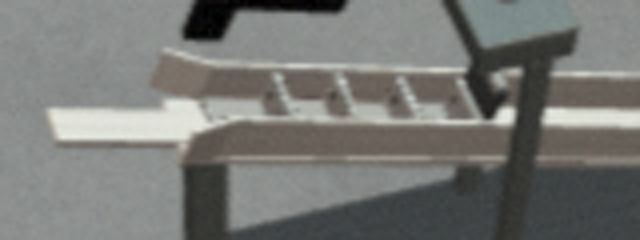

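Four brackets are queued. Now for the last one.

{"api": "drive_tool", "payload": {"commands": [{"hand":0,"translation":[-7.96,1.92,4.76],"turn":[-0.007,0.349,-0.039]},{"hand":0,"translation":[-7.96,1.92,4.76],"turn":[-0.007,0.349,-0.039]},{"hand":0,"translation":[-7.96,1.92,4.76],"turn":[-0.007,0.349,-0.039]},{"hand":0,"translation":[-7.96,1.92,4.76],"turn":[-0.007,0.349,-0.039]},{"hand":0,"translation":[-7.96,1.92,4.76],"turn":[-0.007,0.349,-0.039]},{"hand":0,"translation":[-7.96,1.92,4.76],"turn":[-0.007,0.349,-0.039]},{"hand":0,"translation":[-7.96,1.92,4.76],"turn":[-0.007,0.349,-0.039]},{"hand":0,"translation":[-7.96,1.92,4.76],"turn":[-0.007,0.349,-0.039]}]}}

```text
clock: 28.38
tcp_pos: [0.509, -0.1216, 0.2695]
ee_rot: [-0.0, 0.805, 0.593, -0.0]
contact_force: [0.8, 0.4, 0.2]
opening: 0.171
finger_force: 0.0
```

{"api": "drive_tool", "payload": {"commands": [{"hand":0,"translation":[-9.61,0.83,2.8],"turn":[0,0,0]},{"hand":0,"translation":[-9.61,0.83,2.8],"turn":[0,0,0]},{"hand":0,"translation":[-9.61,0.83,2.8],"turn":[0,0,0]},{"hand":0,"translation":[-9.61,0.83,2.8],"turn":[0,0,0]},{"hand":0,"translation":[-9.61,0.83,2.8],"turn":[0,0,0]},{"hand":0,"translation":[-9.61,0.83,2.8],"turn":[0,0,0]},{"hand":0,"translation":[-9.61,0.83,2.8],"turn":[0,0,0]},{"hand":0,"translation":[-9.61,0.83,2.8],"turn":[0,0,0]},{"hand":0,"translation":[-9.61,0.83,2.8],"turn":[0,0,0]},{"hand":0,"translation":[-9.61,0.83,2.8],"turn":[0,0,0]}]}}

```text
clock: 29.22
tcp_pos: [0.4616, -0.3535, 0.2003]
ee_rot: [-0.0, 0.803, 0.596, 0.001]
contact_force: [-0.4, -0.2, 1.1]
opening: 0.005
finger_force: 0.0
```

```bash
cat >> near.py <<'E'
else:
    d=np.array([np.cos(q[2]),np.sin(q[2])]); az=np.degrees(q[2])+180
    go([((*(q[:2]-.026*d),.054),down(az)),((*(q[:2]+.014*d),.054),None)],o)
E
python3 near.py 0
```

```text
29.2167 [-0.24  0.41  1.05  1.68 -0.37  1.27  0.59]
[([0.453, -0.375], 0.65, [320.0, 244.0])]
corner [ 0.4504 -0.3834] yaw -107.7 cost 0.03
tr [-0.24 -0.07  5.85] turn [ 0.    -0.001  0.015] rows 4
tr [-1.6  0.   0. ] turn [0. 0. 0.] rows 1
```

{"api": "drive_tool", "payload": {"commands": [{"hand":0,"translation":[-0.1,-0.05,1.6],"turn":[0,0,0.015]},{"hand":0,"translation":[-0.1,-0.05,3.2],"turn":[0,0,0.015]},{"hand":0,"translation":[-0.1,-0.05,4.8],"turn":[0,0,0.015]},{"hand":0,"translation":[-0.1,-0.05,5.85],"turn":[0,0,0.015]},{"hand":0,"translation":[-0.1,-0.05,5.85],"turn":[0,0,0.015]},{"hand":0,"translation":[-0.1,-0.05,5.85],"turn":[0,0,0.015]}]}}

```text
clock: 29.82
tcp_pos: [0.4587, -0.3566, 0.0543]
ee_rot: [-0.0, 0.808, 0.59, 0.0]
contact_force: [-0.1, -0.5, 1.3]
opening: 0.001
finger_force: 0.0
```

{"api": "drive_tool", "payload": {"commands": [{"hand":0,"translation":[-0.2,0,0],"turn":[0,0,0]},{"hand":0,"translation":[-0.4,0,0],"turn":[0,0,0]},{"hand":0,"translation":[-0.6,0,0],"turn":[0,0,0]},{"hand":0,"translation":[-0.8,0,0],"turn":[0,0,0]},{"hand":0,"translation":[-1.0,0,0],"turn":[0,0,0]},{"hand":0,"translation":[-1.2,0,0],"turn":[0,0,0]},{"hand":0,"translation":[-1.4,0,0],"turn":[0,0,0]},{"hand":0,"translation":[-1.65,0,0],"turn":[0,0,0]},{"hand":0,"translation":[-1.65,0,0],"turn":[0,0,0]},{"hand":0,"translation":[-1.65,0,0],"turn":[0,0,0]}]}}

```text
clock: 30.65
tcp_pos: [0.4454, -0.3973, 0.0542]
ee_rot: [0.0, 0.808, 0.589, 0.0]
contact_force: [0.1, 0.4, -0.9]
opening: 0.006
finger_force: 0.0
```

{"api": "drive_tool", "payload": {"commands": [{"hand":0,"translation":[0,0,-1.5],"turn":[0,0,0]},{"hand":0,"translation":[0,0,-3],"turn":[0,0,0]},{"hand":87,"translation":[0,0,-3.6],"turn":[0,0,0]},{"hand":87,"translation":[0,0,-3.6],"turn":[0,0,0]},{"hand":87,"translation":[0,0,-3.6],"turn":[0,0,0]},{"hand":87,"translation":[0,0,-3.6],"turn":[0,0,0]}]}}

```text
clock: 31.15
tcp_pos: [0.4456, -0.3961, 0.1432]
ee_rot: [-0.001, 0.808, 0.589, 0.0]
contact_force: [0.1, -0.0, -0.3]
opening: 0.228
finger_force: 0.0
```

```bash
python3 near.py 1
```

```text
31.15 [-0.1   0.51  0.99  1.7  -0.45  1.18  0.69]
[([0.444, -0.402], 0.73, [323.0, 244.0])]
corner [ 0.4503 -0.3843] yaw -108.4 cost 0.044
tr [0.1  0.03 2.53] turn [-0.    -0.001  0.011] rows 2
tr [0.   0.   2.18] turn [0. 0. 0.] rows 2
tr [  0.     0.   -10.98] turn [0. 0. 0.] rows 7
tr [20.04 -2.85  0.11] turn [ 0.002 -0.349  0.013] rows 13
```

{"api": "drive_tool", "payload": {"commands": [{"hand":70,"translation":[0.1,0.03,1.5],"turn":[0,0,0.011]},{"hand":70,"translation":[0.1,0.03,1.5],"turn":[0,0,0.011]},{"hand":70,"translation":[0.1,0.03,3.0],"turn":[0,0,0.011]},{"hand":70,"translation":[0.1,0.03,4.71],"turn":[0,0,0.011]},{"hand":70,"translation":[0.1,0.03,4.71],"turn":[0,0,0.011]},{"hand":30,"translation":[0.1,0.03,4.71],"turn":[0,0,0.011]},{"hand":30,"translation":[0.1,0.03,4.71],"turn":[0,0,0.011]},{"hand":30,"translation":[0.1,0.03,4.71],"turn":[0,0,0.011]},{"hand":30,"translation":[0.1,0.03,4.71],"turn":[0,0,0.011]},{"hand":30,"translation":[0.1,0.03,4.71],"turn":[0,0,0.011]}], "grip_force": 35}}

```text
clock: 32.08
tcp_pos: [0.4474, -0.3947, 0.0269]
ee_rot: [0.0, 0.811, 0.585, 0.001]
contact_force: [0.6, -0.2, -0.3]
opening: 0.491
finger_force: 0.0
```

{"api": "drive_tool", "payload": {"commands": [{"hand":30,"translation":[0,0,0],"turn":[0,0,0]},{"hand":30,"translation":[0,0,0],"turn":[0,0,0]},{"hand":30,"translation":[0,0,-3],"turn":[0,0,0]},{"hand":30,"translation":[0,0,-5],"turn":[0,0,0]},{"hand":30,"translation":[0,0,-7],"turn":[0,0,0]},{"hand":30,"translation":[0,0,-9],"turn":[0,0,0]},{"hand":30,"translation":[0,0,-11],"turn":[0,0,0]},{"hand":30,"translation":[0,0,-11],"turn":[0,0,0]},{"hand":30,"translation":[0,0,-11],"turn":[0,0,0]}]}}

```text
clock: 32.83
tcp_pos: [0.447, -0.3955, 0.3059]
ee_rot: [0.002, 0.812, 0.584, 0.001]
contact_force: [0.6, -0.9, -1.3]
opening: 0.401
finger_force: 35.0
```

{"api": "drive_tool", "payload": {"commands": [{"hand":30,"translation":[10,-1.4,0],"turn":[0,0,0]},{"hand":30,"translation":[10,-1.4,0],"turn":[0,0,0]},{"hand":30,"translation":[10,-1.4,0],"turn":[0,0,0]},{"hand":30,"translation":[10,-1.4,0],"turn":[0,0,0]},{"hand":30,"translation":[10,-1.4,0],"turn":[0,0,0]},{"hand":30,"translation":[10,-1.4,0],"turn":[0,0,0]},{"hand":30,"translation":[10,-1.4,0],"turn":[0,0,0]}]}}

```text
clock: 33.42
tcp_pos: [0.4947, -0.1374, 0.3012]
ee_rot: [-0.001, 0.808, 0.589, 0.001]
contact_force: [0.3, 0.5, -1.2]
opening: 0.405
finger_force: 35.0
```

{"api": "drive_tool", "payload": {"commands": [{"hand":30,"translation":[10.04,-1.45,0.11],"turn":[0.002,-0.349,0.013]},{"hand":30,"translation":[10.04,-1.45,0.11],"turn":[0.002,-0.349,0.013]},{"hand":30,"translation":[10.04,-1.45,0.11],"turn":[0.002,-0.349,0.013]},{"hand":30,"translation":[10.04,-1.45,0.11],"turn":[0.002,-0.349,0.013]},{"hand":30,"translation":[10.04,-1.45,0.11],"turn":[0.002,-0.349,0.013]},{"hand":30,"translation":[10.04,-1.45,0.11],"turn":[0.002,-0.349,0.013]},{"hand":30,"translation":[10.04,-1.45,0.11],"turn":[0.002,-0.349,0.013]},{"hand":30,"translation":[10.04,-1.45,0.11],"turn":[0.002,-0.349,0.013]},{"hand":30,"translation":[10.04,-1.45,0.11],"turn":[0.002,-0.349,0.013]},{"hand":30,"translation":[10.04,-1.45,0.11],"turn":[0.002,-0.349,0.013]}]}}

```text
clock: 34.25
tcp_pos: [0.538, 0.1013, 0.2991]
ee_rot: [0.101, 0.804, 0.569, -0.141]
contact_force: [1.0, -0.8, -0.9]
opening: 0.401
finger_force: 35.0
```

```bash
python3 - <<'E'
from h import *
o=monitor.get_obs(); print(o["joints"].round(2),o["opening"]*87)
go([(cp(-225,0,28),CR)])
E
```

```text
[-1.09  0.37  0.89  1.49  0.01  1.6  -0.55] 34.8741787591267
tr [ 0.12 -0.04  3.31] turn [-0.    -0.    -0.003] rows 2
```

{"api": "drive_tool", "payload": {"commands": [{"hand":30,"translation":[0.12,-0.04,1.5],"turn":[0,0,0]},{"hand":30,"translation":[0.12,-0.04,2.6],"turn":[0,0,0]},{"hand":30,"translation":[0.12,-0.04,3.2],"turn":[0,0,0]},{"hand":30,"translation":[0.12,-0.04,3.3],"turn":[0,0,0]},{"hand":30,"translation":[0.12,-0.04,3.3],"turn":[0,0,0]},{"hand":30,"translation":[0.12,-0.04,3.3],"turn":[0,0,0]}]}}

```text
clock: 34.75
tcp_pos: [0.5294, 0.0791, 0.2215]
ee_rot: [0.101, 0.803, 0.57, -0.14]
contact_force: [-0.4, 0.0, -1.2]
opening: 0.403
finger_force: 35.0
```

{"api": "drive_tool", "payload": {"commands": [{"hand":60,"translation":[0,0,0],"turn":[0,0,0]},{"hand":60,"translation":[0,0,0],"turn":[0,0,0]},{"hand":60,"translation":[0,0,0],"turn":[0,0,0]},{"hand":60,"translation":[0,0,0],"turn":[0,0,0]},{"hand":60,"translation":[0,0,0],"turn":[0,0,0]},{"hand":60,"translation":[0,0,0],"turn":[0,0,0]},{"hand":60,"translation":[0,0,-2],"turn":[0,0,0]},{"hand":60,"translation":[0,0,-4],"turn":[0,0,0]},{"hand":60,"translation":[0,0,-4],"turn":[0,0,0]}]}}

```text
clock: 35.5
tcp_pos: [0.5412, 0.1134, 0.3185]
ee_rot: [0.101, 0.803, 0.571, -0.139]
contact_force: [1.1, 0.7, 0.2]
opening: 0.689
finger_force: 0.0
```

```bash
python3 - <<'E'
from h import *
s=optics.grab_frame("scene"); o=monitor.get_obs()
C=cam("wrist",o); w=optics.grab_frame("wrist"); print(o["joints"].round(2))
S=cam("scene");print(proj([.548,.29,.286],S),proj([.601,.287,.256],S))
a=cv2.resize(s[140:250,270:430],(800,550),interpolation=2); cv2.imwrite("pics/s9.png",a[:,:,::-1])
go([((.50,.20,.42),down(90)),((.50,.20,.42),down(160))])
E
```

```text
[-1.1   0.38  0.89  1.43  0.    1.64 -0.55]
[[383.9364017  156.98367823]] [[396.71624669 180.44586393]]
tr [ 1.18 -2.69 -4.81] turn [-0.053  0.343 -0.331] rows 4
tr [0. 0. 0.] turn [ 0.     0.    -1.222] rows 10
```

View pics/s9.png

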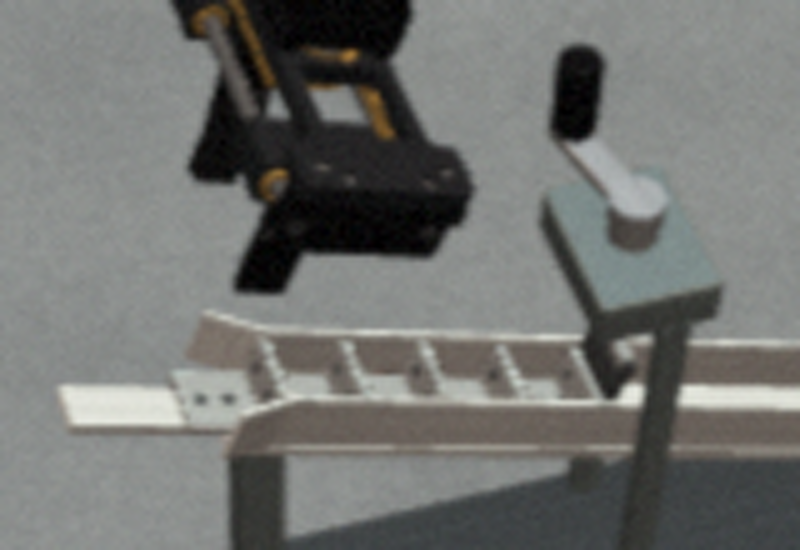

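All five are queued: four at the gate end and the fifth sticking out of the mouth, short legs downhill. The knob is at (577,95) and the hub at (637,190) in the crop. Now a wrist look at the crank.

```bash
python3 - <<'E'
from h import *
go([((.575,.20,.38),down(90))])
E
```

```text
tr [ 2.66  0.14 -3.63] turn [-0.053  0.343 -0.331] rows 4
```

{"api": "drive_tool", "payload": {"commands": [{"hand":60,"translation":[2.66,0.14,-3.63],"turn":[-0.053,0.343,-0.331]},{"hand":60,"translation":[2.66,0.14,-3.63],"turn":[-0.053,0.343,-0.331]},{"hand":60,"translation":[2.66,0.14,-3.63],"turn":[-0.053,0.343,-0.331]},{"hand":60,"translation":[2.66,0.14,-3.63],"turn":[-0.053,0.343,-0.331]},{"hand":60,"translation":[2.66,0.14,-3.63],"turn":[-0.053,0.343,-0.331]},{"hand":60,"translation":[2.66,0.14,-3.63],"turn":[-0.053,0.343,-0.331]},{"hand":60,"translation":[2.66,0.14,-3.63],"turn":[-0.053,0.343,-0.331]},{"hand":60,"translation":[2.66,0.14,-3.63],"turn":[-0.053,0.343,-0.331]}]}}

```text
clock: 36.27
tcp_pos: [0.5735, 0.1992, 0.3756]
ee_rot: [-0.001, 0.708, 0.706, -0.004]
contact_force: [-0.1, -0.7, 0.0]
opening: 0.69
finger_force: 0.0
```

```bash
python3 - <<'E'
from h import *
o=monitor.get_obs(); C=cam("wrist",o); w=optics.grab_frame("wrist"); print(o["joints"].round(2),o["tcp_pos"])
im=w[:,:,::-1].copy()
for P in [(.548,.29,.305),(.601,.287,.262)]:
    p=proj(np.array(P),C)[0]; print(p); cv2.drawMarker(im,tuple(int(v) for v in p.round()),(0,255,0),0,8)
cv2.imwrite("pics/w10.png",im)
E
```

```text
[-0.99  0.32  0.78  1.31 -0.22  1.61 -0.25] [0.57354906 0.19921168 0.37564545]
[278.37656212 112.93926024]
[362.63787953 121.91335007]
```

View pics/w10.png

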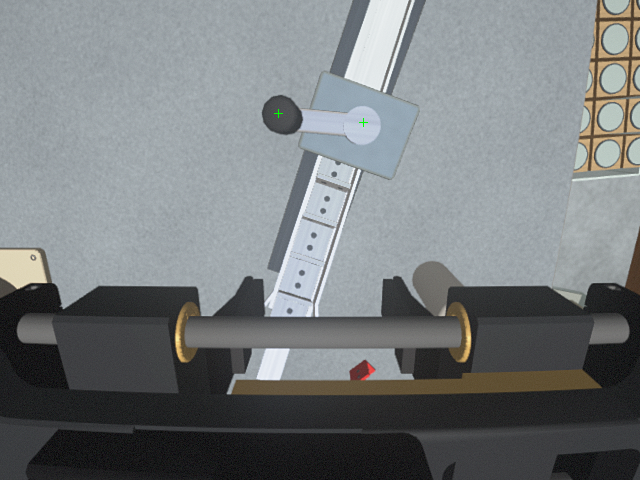

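The knob top is at (281.5,115) and the hub at (362,125). All five brackets are in line behind the gate.

```bash
python3 - <<'E'
from h import *
C=cam("wrist")
k=onz([(281.5,114.8)],.303,C)[0]
for z in (.26,.266): 
    a=onz([(362,124.8)],z,C)[0]; v=k-a; print(k.round(4),a.round(4),np.hypot(*v[:2]),np.degrees(np.arctan2(v[1],v[0])))
S=cam("scene"); print(proj([k[0],k[1],.286],S),"vs 385.3,158.9")
go([((k[0],k[1],.36),down(100)),((k[0],k[1],.289),None)])
E
```

```text
[0.5496 0.2893 0.303 ] [0.6009 0.2854 0.26  ] 0.05147490601182559 175.6491973745426
[0.5496 0.2893 0.303 ] [0.6003 0.2851 0.266 ] 0.050886980366565436 175.31344485021665
[[384.13385633 157.50116503]] vs 385.3,158.9
tr [ 3.6  -0.97  0.62] turn [-0.007  0.003 -0.177] rows 3
tr [0.   0.   2.84] turn [0. 0. 0.] rows 2
```

{"api": "drive_tool", "payload": {"commands": [{"hand":60,"translation":[3.6,-0.97,0.62],"turn":[-0.007,0.003,-0.177]},{"hand":60,"translation":[3.6,-0.97,0.62],"turn":[-0.007,0.003,-0.177]},{"hand":60,"translation":[3.6,-0.97,0.62],"turn":[-0.007,0.003,-0.177]},{"hand":60,"translation":[3.6,-0.97,0.62],"turn":[-0.007,0.003,-0.177]},{"hand":60,"translation":[3.6,-0.97,0.62],"turn":[-0.007,0.003,-0.177]},{"hand":60,"translation":[3.6,-0.97,0.62],"turn":[-0.007,0.003,-0.177]},{"hand":60,"translation":[3.6,-0.97,0.62],"turn":[-0.007,0.003,-0.177]}]}}

```text
clock: 36.9
tcp_pos: [0.5505, 0.2875, 0.3615]
ee_rot: [0.001, 0.643, 0.765, 0.001]
contact_force: [0.4, -1.3, -0.0]
opening: 0.689
finger_force: 0.0
```

```bash
python3 - <<'E'
from h import *
o=monitor.get_obs(); print(o["joints"].round(2),o["tcp_pos"].round(4))
go([((.5494,.2893,.289),down(100))])
E
```

```text
[-1.08  0.33  0.72  1.3  -0.22  1.58 -0.22] [0.5505 0.2875 0.3615]
tr [ 0.08 -0.04  2.9 ] turn [ 0.003 -0.001 -0.002] rows 2
```

{"api": "drive_tool", "payload": {"commands": [{"hand":60,"translation":[0.05,-0.03,1],"turn":[0,0,0]},{"hand":60,"translation":[0.05,-0.03,2],"turn":[0,0,0]},{"hand":60,"translation":[0.05,-0.03,2.85],"turn":[0,0,0]},{"hand":60,"translation":[0.05,-0.03,2.85],"turn":[0,0,0]},{"hand":60,"translation":[0.05,-0.03,2.85],"turn":[0,0,0]},{"hand":15,"translation":[0.05,-0.03,2.85],"turn":[0,0,0]},{"hand":15,"translation":[0.05,-0.03,2.85],"turn":[0,0,0]},{"hand":15,"translation":[0.05,-0.03,2.85],"turn":[0,0,0]},{"hand":15,"translation":[0.05,-0.03,2.85],"turn":[0,0,0]},{"hand":15,"translation":[0.05,-0.03,2.85],"turn":[0,0,0]}], "grip_force": 42}}

```text
clock: 37.73
tcp_pos: [0.5494, 0.2901, 0.2907]
ee_rot: [0.0, 0.643, 0.766, 0.002]
contact_force: [-0.1, -0.2, 1.0]
opening: 0.396
finger_force: 0.0
```

{"api": "drive_tool", "payload": {"commands": [{"hand":15,"translation":[0,0,0],"turn":[0,0,0]},{"hand":15,"translation":[0,0,0],"turn":[0,0,0]},{"hand":15,"translation":[0,0,0],"turn":[0,0,0]}]}}

```text
clock: 37.98
tcp_pos: [0.5487, 0.2901, 0.2902]
ee_rot: [-0.0, 0.642, 0.766, 0.001]
contact_force: [-3.7, -0.2, 2.1]
opening: 0.236
finger_force: 41.9
```

```bash
cat > arc.py <<'E'
from h import *
import sys
# arc.py phi0 step n : rows in tool axes for an arc about the axis; phi deg azimuth of knob, step rad (minus = clockwise)
A=np.array([.601,.2857]); r=.052; p0=np.radians(float(sys.argv[1])); st=float(sys.argv[2]); n=int(sys.argv[3])
o=monitor.get_obs(); Rm=down(100)
k=o["tcp_pos"][:2]-A; print(o["tcp_pos"].round(4),"r",np.hypot(*k).round(4),"phi",np.degrees(np.arctan2(k[1],k[0])).round(1),"F",o["contact_force"].round(1),o["opening"]*87,o["joints"].round(2))
for i in range(1,n+1):
    a=p0+i*st; d=r*np.array([np.cos(a)-np.cos(p0),np.sin(a)-np.sin(p0),0]); print((Rm.T@d/.025).round(2)[:2].tolist())
E
python3 arc.py 176 -0.20944 10; python3 arc.py 56 -0.20944 10;python3 arc.py -64 -0.20944 10
```

```text
[0.5487 0.2901 0.2902] r 0.0525 phi 175.2 F [-3.7 -0.2  2.1] 20.56822271410618 [-1.09  0.35  0.7   1.44 -0.23  1.44 -0.22]
[0.41, 0.15]
[0.78, 0.38]
[1.09, 0.68]
[1.33, 1.04]
[1.5, 1.44]
[1.57, 1.87]
[1.56, 2.31]
[1.45, 2.73]
[1.26, 3.12]
[0.99, 3.46]
[0.5487 0.2901 0.2902] r 0.0525 phi 175.2 F [-3.7 -0.2  2.1] 20.56822271410618 [-1.09  0.35  0.7   1.44 -0.23  1.44 -0.22]
[-0.33, 0.28]
[-0.72, 0.48]
[-1.14, 0.6]
[-1.57, 0.63]
[-2.0, 0.57]
[-2.41, 0.42]
[-2.78, 0.19]
[-3.09, -0.11]
[-3.33, -0.47]
[-3.5, -0.87]
[0.5487 0.2901 0.2902] r 0.0525 phi 175.2 F [-3.7 -0.2  2.1] 20.56822271410618 [-1.09  0.35  0.7   1.44 -0.23  1.44 -0.22]
[-0.08, -0.43]
[-0.06, -0.86]
[0.04, -1.28]
[0.24, -1.68]
[0.5, -2.02]
[0.84, -2.3]
[1.22, -2.5]
[1.64, -2.62]
[2.07, -2.65]
[2.5, -2.59]
```

{"api": "drive_tool", "payload": {"commands": [{"hand":15,"translation":[0.41,0.15,0],"turn":[0,0,0]},{"hand":15,"translation":[0.78,0.38,0],"turn":[0,0,0]},{"hand":15,"translation":[1.09,0.68,0],"turn":[0,0,0]},{"hand":15,"translation":[1.33,1.04,0],"turn":[0,0,0]},{"hand":15,"translation":[1.5,1.44,0],"turn":[0,0,0]},{"hand":15,"translation":[1.57,1.87,0],"turn":[0,0,0]},{"hand":15,"translation":[1.56,2.31,0],"turn":[0,0,0]},{"hand":15,"translation":[1.45,2.73,0],"turn":[0,0,0]},{"hand":15,"translation":[1.26,3.12,0],"turn":[0,0,0]},{"hand":15,"translation":[0.99,3.46,0],"turn":[0,0,0]}]}}

```text
clock: 38.82
tcp_pos: [0.6303, 0.3274, 0.2901]
ee_rot: [0.001, 0.643, 0.766, -0.001]
contact_force: [-11.4, -10.8, 6.3]
opening: 0.241
finger_force: 42.0
```

```bash
python3 arc.py 56 -0.2 0
```

```text
[0.6303 0.3274 0.2901] r 0.051 phi 54.9 F [-11.4 -10.8   6.3] 20.99711390240002 [-0.95  0.58  0.67  1.15 -0.35  1.53 -0.17]
```

Force is about 15 N radially inward, so the axis estimate is off by about 1 mm. I'll apply a small correction and continue.

{"api": "drive_tool", "payload": {"commands": [{"hand":15,"translation":[-0.36,0.25,0],"turn":[0,0,0]},{"hand":15,"translation":[-0.75,0.45,0],"turn":[0,0,0]},{"hand":15,"translation":[-1.17,0.57,0],"turn":[0,0,0]},{"hand":15,"translation":[-1.6,0.6,0],"turn":[0,0,0]},{"hand":15,"translation":[-2.03,0.54,0],"turn":[0,0,0]},{"hand":15,"translation":[-2.44,0.39,0],"turn":[0,0,0]},{"hand":15,"translation":[-2.81,0.16,0],"turn":[0,0,0]},{"hand":15,"translation":[-3.12,-0.14,0],"turn":[0,0,0]},{"hand":15,"translation":[-3.36,-0.5,0],"turn":[0,0,0]},{"hand":15,"translation":[-3.53,-0.9,0],"turn":[0,0,0]}]}}

```text
clock: 39.65
tcp_pos: [0.6235, 0.2378, 0.2902]
ee_rot: [0.001, 0.643, 0.766, 0.002]
contact_force: [0.8, 4.4, 0.8]
opening: 0.244
finger_force: 41.9
```

```bash
python3 arc.py 56 -0.2 0
```

```text
[0.6235 0.2378 0.2902] r 0.0529 phi -64.9 F [0.8 4.4 0.8] 21.22729054067288 [-0.91  0.47  0.7   1.3  -0.3   1.47 -0.06]
```

{"api": "drive_tool", "payload": {"commands": [{"hand":15,"translation":[-0.08,-0.43,0],"turn":[0,0,0]},{"hand":15,"translation":[-0.06,-0.86,0],"turn":[0,0,0]},{"hand":15,"translation":[0.04,-1.28,0],"turn":[0,0,0]},{"hand":15,"translation":[0.24,-1.68,0],"turn":[0,0,0]},{"hand":15,"translation":[0.5,-2.02,0],"turn":[0,0,0]},{"hand":15,"translation":[0.84,-2.3,0],"turn":[0,0,0]},{"hand":15,"translation":[1.22,-2.5,0],"turn":[0,0,0]},{"hand":15,"translation":[1.64,-2.62,0],"turn":[0,0,0]},{"hand":15,"translation":[2.07,-2.65,0],"turn":[0,0,0]},{"hand":15,"translation":[2.5,-2.59,0],"turn":[0,0,0]}]}}

```text
clock: 40.48
tcp_pos: [0.5485, 0.29, 0.2902]
ee_rot: [0.001, 0.642, 0.766, 0.002]
contact_force: [7.6, -3.0, 0.4]
opening: 0.245
finger_force: 41.9
```

{"api": "drive_tool", "payload": {"commands": [{"hand":15,"translation":[0.41,0.15,0],"turn":[0,0,0]},{"hand":15,"translation":[0.78,0.38,0],"turn":[0,0,0]},{"hand":15,"translation":[1.09,0.68,0],"turn":[0,0,0]},{"hand":15,"translation":[1.33,1.04,0],"turn":[0,0,0]},{"hand":15,"translation":[1.5,1.44,0],"turn":[0,0,0]},{"hand":15,"translation":[1.57,1.87,0],"turn":[0,0,0]},{"hand":15,"translation":[1.56,2.31,0],"turn":[0,0,0]},{"hand":15,"translation":[1.45,2.73,0],"turn":[0,0,0]},{"hand":15,"translation":[1.26,3.12,0],"turn":[0,0,0]},{"hand":15,"translation":[0.99,3.46,0],"turn":[0,0,0]}]}}

```text
clock: 41.32
tcp_pos: [0.6293, 0.328, 0.2901]
ee_rot: [-0.0, 0.643, 0.766, -0.0]
contact_force: [-9.2, -10.1, 8.0]
opening: 0.245
finger_force: 42.0
```

```bash
python3 arc.py 56 -0.2 0
```

```text
[0.6293 0.328  0.2901] r 0.0509 phi 56.2 F [ -9.2 -10.1   8. ] 21.300056741894437 [-0.94  0.57  0.66  1.15 -0.34  1.53 -0.17]
```

{"api": "drive_tool", "payload": {"commands": [{"hand":15,"translation":[-0.33,0.28,0],"turn":[0,0,0]},{"hand":15,"translation":[-0.72,0.48,0],"turn":[0,0,0]},{"hand":15,"translation":[-1.14,0.6,0],"turn":[0,0,0]},{"hand":15,"translation":[-1.57,0.63,0],"turn":[0,0,0]},{"hand":15,"translation":[-2.0,0.57,0],"turn":[0,0,0]},{"hand":15,"translation":[-2.41,0.42,0],"turn":[0,0,0]},{"hand":15,"translation":[-2.78,0.19,0],"turn":[0,0,0]},{"hand":15,"translation":[-3.09,-0.11,0],"turn":[0,0,0]},{"hand":15,"translation":[-3.33,-0.47,0],"turn":[0,0,0]},{"hand":15,"translation":[-3.5,-0.87,0],"turn":[0,0,0]}]}}

```text
clock: 42.15
tcp_pos: [0.6239, 0.2381, 0.2902]
ee_rot: [0.001, 0.643, 0.766, 0.002]
contact_force: [3.9, -0.4, 3.1]
opening: 0.244
finger_force: 42.0
```

{"api": "drive_tool", "payload": {"commands": [{"hand":15,"translation":[-0.08,-0.43,0],"turn":[0,0,0]},{"hand":15,"translation":[-0.06,-0.86,0],"turn":[0,0,0]},{"hand":15,"translation":[0.04,-1.28,0],"turn":[0,0,0]},{"hand":15,"translation":[0.24,-1.68,0],"turn":[0,0,0]},{"hand":15,"translation":[0.5,-2.02,0],"turn":[0,0,0]},{"hand":15,"translation":[0.84,-2.3,0],"turn":[0,0,0]},{"hand":15,"translation":[1.22,-2.5,0],"turn":[0,0,0]},{"hand":15,"translation":[1.64,-2.62,0],"turn":[0,0,0]}]}}

```text
clock: 42.82
tcp_pos: [0.5509, 0.2683, 0.2901]
ee_rot: [0.0, 0.643, 0.766, 0.001]
contact_force: [3.6, -1.8, 2.0]
opening: 0.243
finger_force: 42.0
```

```bash
python3 arc.py 200 -0.0698 8; python3 - <<'E'
from h import *
s=optics.grab_frame("scene")
cv2.imwrite("pics/s11.png",cv2.resize(s[140:260,270:490],(770,420),interpolation=2)[:,:,::-1])
E
```

```text
[0.5509 0.2683 0.2901] r 0.0531 phi -160.9 F [ 3.6 -1.8  2. ] 21.110654700011878 [-1.06  0.32  0.69  1.46 -0.21  1.43 -0.19]
[0.14, -0.02]
[0.29, -0.03]
[0.43, -0.03]
[0.58, -0.02]
[0.72, -0.0]
[0.86, 0.03]
[1.0, 0.07]
[1.14, 0.12]
```

View pics/s11.png

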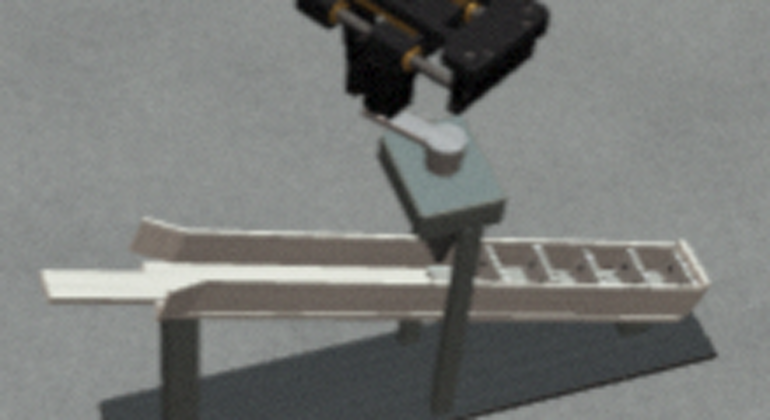

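The whole batch has slid to the end stop, still lying correctly. I'll wind the rest of the second turn slowly and watch the force.

{"api": "drive_tool", "payload": {"commands": [{"hand":15,"translation":[0.14,-0.02,0],"turn":[0,0,0]},{"hand":15,"translation":[0.29,-0.03,0],"turn":[0,0,0]},{"hand":15,"translation":[0.43,-0.03,0],"turn":[0,0,0]},{"hand":15,"translation":[0.43,-0.03,0],"turn":[0,0,0]}]}}

```text
clock: 43.2
tcp_pos: [0.5485, 0.2802, 0.2901]
ee_rot: [-0.0, 0.642, 0.767, 0.002]
contact_force: [-1.1, 1.1, 6.0]
opening: 0.244
finger_force: 42.0
```

{"api": "drive_tool", "payload": {"commands": [{"hand":15,"translation":[0.15,0.01,0],"turn":[0,0,0]},{"hand":15,"translation":[0.29,0.03,0],"turn":[0,0,0]},{"hand":15,"translation":[0.43,0.06,0],"turn":[0,0,0]},{"hand":15,"translation":[0.43,0.06,0],"turn":[0,0,0]},{"hand":15,"translation":[0.43,0.06,0],"turn":[0,0,0]}]}}

```text
clock: 43.62
tcp_pos: [0.5486, 0.2902, 0.2901]
ee_rot: [0.0, 0.642, 0.767, 0.002]
contact_force: [0.8, 1.1, 4.5]
opening: 0.238
finger_force: 42.0
```

```bash
python3 arc.py 176 0.20944 10; python3 arc.py -64 0.20944 10;python3 arc.py 56 0.20944 10
```

```text
[0.5486 0.2902 0.2901] r 0.0526 phi 175.1 F [0.8 1.1 4.5] 20.697560888304753 [-1.08  0.34  0.68  1.44 -0.22  1.43 -0.22]
[-0.43, -0.06]
[-0.86, -0.03]
[-1.28, 0.09]
[-1.67, 0.29]
[-2.0, 0.57]
[-2.27, 0.92]
[-2.46, 1.31]
[-2.56, 1.73]
[-2.58, 2.16]
[-2.5, 2.59]
[0.5486 0.2902 0.2901] r 0.0526 phi 175.1 F [0.8 1.1 4.5] 20.697560888304753 [-1.08  0.34  0.68  1.44 -0.22  1.43 -0.22]
[0.16, 0.4]
[0.41, 0.76]
[0.72, 1.07]
[1.09, 1.3]
[1.5, 1.44]
[1.93, 1.51]
[2.36, 1.48]
[2.78, 1.36]
[3.16, 1.15]
[3.5, 0.87]
[0.5486 0.2902 0.2901] r 0.0526 phi 175.1 F [0.8 1.1 4.5] 20.697560888304753 [-1.08  0.34  0.68  1.44 -0.22  1.43 -0.22]
[0.27, -0.34]
[0.46, -0.73]
[0.56, -1.16]
[0.58, -1.59]
[0.5, -2.02]
[0.34, -2.42]
[0.1, -2.78]
[-0.22, -3.08]
[-0.58, -3.31]
[-0.99, -3.46]
```

Two full turns are done, so the gate is fully up. Wind it back.

{"api": "drive_tool", "payload": {"commands": [{"hand":15,"translation":[-0.43,-0.06,0],"turn":[0,0,0]},{"hand":15,"translation":[-0.86,-0.03,0],"turn":[0,0,0]},{"hand":15,"translation":[-1.28,0.09,0],"turn":[0,0,0]},{"hand":15,"translation":[-1.67,0.29,0],"turn":[0,0,0]},{"hand":15,"translation":[-2.0,0.57,0],"turn":[0,0,0]},{"hand":15,"translation":[-2.27,0.92,0],"turn":[0,0,0]},{"hand":15,"translation":[-2.46,1.31,0],"turn":[0,0,0]},{"hand":15,"translation":[-2.56,1.73,0],"turn":[0,0,0]},{"hand":15,"translation":[-2.58,2.16,0],"turn":[0,0,0]},{"hand":15,"translation":[-2.5,2.59,0],"turn":[0,0,0]}]}}

```text
clock: 44.45
tcp_pos: [0.6236, 0.2379, 0.2902]
ee_rot: [0.0, 0.643, 0.766, 0.001]
contact_force: [-2.8, -1.4, 6.3]
opening: 0.239
finger_force: 42.0
```

{"api": "drive_tool", "payload": {"commands": [{"hand":15,"translation":[0.16,0.4,0],"turn":[0,0,0]},{"hand":15,"translation":[0.41,0.76,0],"turn":[0,0,0]},{"hand":15,"translation":[0.72,1.07,0],"turn":[0,0,0]},{"hand":15,"translation":[1.09,1.3,0],"turn":[0,0,0]},{"hand":15,"translation":[1.5,1.44,0],"turn":[0,0,0]},{"hand":15,"translation":[1.93,1.51,0],"turn":[0,0,0]},{"hand":15,"translation":[2.36,1.48,0],"turn":[0,0,0]},{"hand":15,"translation":[2.78,1.36,0],"turn":[0,0,0]},{"hand":15,"translation":[3.16,1.15,0],"turn":[0,0,0]},{"hand":15,"translation":[3.5,0.87,0],"turn":[0,0,0]}]}}

```text
clock: 45.28
tcp_pos: [0.6295, 0.3278, 0.2902]
ee_rot: [0.001, 0.643, 0.766, 0.001]
contact_force: [-3.1, -7.3, 5.8]
opening: 0.242
finger_force: 42.0
```

{"api": "drive_tool", "payload": {"commands": [{"hand":15,"translation":[0.27,-0.34,0],"turn":[0,0,0]},{"hand":15,"translation":[0.46,-0.73,0],"turn":[0,0,0]},{"hand":15,"translation":[0.56,-1.16,0],"turn":[0,0,0]},{"hand":15,"translation":[0.58,-1.59,0],"turn":[0,0,0]},{"hand":15,"translation":[0.5,-2.02,0],"turn":[0,0,0]},{"hand":15,"translation":[0.34,-2.42,0],"turn":[0,0,0]},{"hand":15,"translation":[0.1,-2.78,0],"turn":[0,0,0]},{"hand":15,"translation":[-0.22,-3.08,0],"turn":[0,0,0]},{"hand":15,"translation":[-0.58,-3.31,0],"turn":[0,0,0]},{"hand":15,"translation":[-0.99,-3.46,0],"turn":[0,0,0]}]}}

```text
clock: 46.12
tcp_pos: [0.5484, 0.2893, 0.2902]
ee_rot: [0.0, 0.642, 0.767, 0.002]
contact_force: [7.0, 2.9, 2.2]
opening: 0.246
finger_force: 42.0
```

```bash
python3 arc.py 176 0.0698 8
```

```text
[0.5484 0.2893 0.2902] r 0.0527 phi 176.1 F [7.  2.9 2.2] 21.444101533607242 [-1.09  0.34  0.7   1.44 -0.22  1.43 -0.22]
[-0.14, -0.03]
[-0.29, -0.05]
[-0.43, -0.06]
[-0.58, -0.06]
[-0.72, -0.05]
[-0.86, -0.03]
[-1.01, -0.0]
[-1.15, 0.04]
```

{"api": "drive_tool", "payload": {"commands": [{"hand":15,"translation":[-0.43,-0.06,0],"turn":[0,0,0]},{"hand":15,"translation":[-0.86,-0.03,0],"turn":[0,0,0]},{"hand":15,"translation":[-1.28,0.09,0],"turn":[0,0,0]},{"hand":15,"translation":[-1.67,0.29,0],"turn":[0,0,0]},{"hand":15,"translation":[-2.0,0.57,0],"turn":[0,0,0]},{"hand":15,"translation":[-2.27,0.92,0],"turn":[0,0,0]},{"hand":15,"translation":[-2.46,1.31,0],"turn":[0,0,0]},{"hand":15,"translation":[-2.56,1.73,0],"turn":[0,0,0]},{"hand":15,"translation":[-2.58,2.16,0],"turn":[0,0,0]},{"hand":15,"translation":[-2.5,2.59,0],"turn":[0,0,0]}]}}

```text
clock: 46.95
tcp_pos: [0.6242, 0.238, 0.2901]
ee_rot: [-0.0, 0.643, 0.766, 0.001]
contact_force: [-3.3, 2.4, 7.3]
opening: 0.241
finger_force: 42.0
```

{"api": "drive_tool", "payload": {"commands": [{"hand":15,"translation":[0.16,0.4,0],"turn":[0,0,0]},{"hand":15,"translation":[0.41,0.76,0],"turn":[0,0,0]},{"hand":15,"translation":[0.72,1.07,0],"turn":[0,0,0]},{"hand":15,"translation":[1.09,1.3,0],"turn":[0,0,0]},{"hand":15,"translation":[1.5,1.44,0],"turn":[0,0,0]},{"hand":15,"translation":[1.93,1.51,0],"turn":[0,0,0]},{"hand":15,"translation":[2.36,1.48,0],"turn":[0,0,0]},{"hand":15,"translation":[2.78,1.36,0],"turn":[0,0,0]},{"hand":15,"translation":[3.16,1.15,0],"turn":[0,0,0]},{"hand":15,"translation":[3.5,0.87,0],"turn":[0,0,0]}]}}

```text
clock: 47.78
tcp_pos: [0.6308, 0.3268, 0.2901]
ee_rot: [0.001, 0.643, 0.766, 0.001]
contact_force: [0.3, -5.6, 5.7]
opening: 0.244
finger_force: 42.0
```

{"api": "drive_tool", "payload": {"commands": [{"hand":15,"translation":[0.27,-0.34,0],"turn":[0,0,0]},{"hand":15,"translation":[0.46,-0.73,0],"turn":[0,0,0]},{"hand":15,"translation":[0.56,-1.16,0],"turn":[0,0,0]},{"hand":15,"translation":[0.58,-1.59,0],"turn":[0,0,0]},{"hand":15,"translation":[0.5,-2.02,0],"turn":[0,0,0]},{"hand":15,"translation":[0.34,-2.42,0],"turn":[0,0,0]},{"hand":15,"translation":[0.1,-2.78,0],"turn":[0,0,0]},{"hand":15,"translation":[-0.22,-3.08,0],"turn":[0,0,0]},{"hand":15,"translation":[-0.58,-3.31,0],"turn":[0,0,0]},{"hand":15,"translation":[-0.99,-3.46,0],"turn":[0,0,0]}]}}

```text
clock: 48.62
tcp_pos: [0.5486, 0.2893, 0.2901]
ee_rot: [-0.0, 0.642, 0.767, 0.002]
contact_force: [0.6, 2.1, 4.8]
opening: 0.24
finger_force: 42.0
```

{"api": "drive_tool", "payload": {"commands": [{"hand":15,"translation":[-0.05,-0.03,0],"turn":[0,0,0]},{"hand":15,"translation":[-0.1,-0.04,0],"turn":[0,0,0]},{"hand":15,"translation":[-0.1,-0.04,0],"turn":[0,0,0]}]}}

```text
clock: 48.87
tcp_pos: [0.5484, 0.2859, 0.2901]
ee_rot: [0.0, 0.643, 0.766, 0.001]
contact_force: [-3.2, -1.7, 6.5]
opening: 0.245
finger_force: 42.0
```

Back at the start angle. Now small steps towards the zero stop, watching for +y reaction.

{"api": "drive_tool", "payload": {"commands": [{"hand":15,"translation":[-0.07,0.0,0],"turn":[0,0,0]},{"hand":15,"translation":[-0.14,0.0,0],"turn":[0,0,0]},{"hand":15,"translation":[-0.14,0.0,0],"turn":[0,0,0]}]}}

```text
clock: 49.12
tcp_pos: [0.5485, 0.2833, 0.2901]
ee_rot: [-0.0, 0.642, 0.766, 0.001]
contact_force: [-5.7, 0.3, 8.4]
opening: 0.244
finger_force: 42.0
```

{"api": "drive_tool", "payload": {"commands": [{"hand":15,"translation":[-0.07,0.0,0],"turn":[0,0,0]},{"hand":15,"translation":[-0.14,0.0,0],"turn":[0,0,0]},{"hand":15,"translation":[-0.14,0.0,0],"turn":[0,0,0]}]}}

```text
clock: 49.37
tcp_pos: [0.5487, 0.2799, 0.2901]
ee_rot: [-0.001, 0.642, 0.766, 0.001]
contact_force: [-6.8, -0.8, 9.4]
opening: 0.242
finger_force: 42.0
```

{"api": "drive_tool", "payload": {"commands": [{"hand":15,"translation":[-0.06,0.01,0],"turn":[0,0,0]},{"hand":15,"translation":[-0.12,0.02,0],"turn":[0,0,0]},{"hand":15,"translation":[-0.12,0.02,0],"turn":[0,0,0]}]}}

```text
clock: 49.62
tcp_pos: [0.5489, 0.2791, 0.2901]
ee_rot: [-0.002, 0.641, 0.767, 0.001]
contact_force: [-10.9, 5.1, 10.7]
opening: 0.244
finger_force: 42.0
```

{"api": "drive_tool", "payload": {"commands": [{"hand":15,"translation":[-0.06,-0.02,0],"turn":[0,0,0]},{"hand":15,"translation":[-0.06,-0.03,0],"turn":[0,0,0]},{"hand":15,"translation":[-0.06,-0.03,0],"turn":[0,0,0]},{"hand":15,"translation":[-0.06,-0.03,0],"turn":[0,0,0]}]}}

```text
clock: 49.95
tcp_pos: [0.5488, 0.2789, 0.2901]
ee_rot: [-0.001, 0.641, 0.768, 0.002]
contact_force: [-7.4, 8.9, 6.3]
opening: 0.243
finger_force: 42.0
```

{"api": "drive_tool", "payload": {"commands": [{"hand":15,"translation":[-0.05,0,0],"turn":[0,0,0]},{"hand":15,"translation":[-0.05,0,0],"turn":[0,0,0]},{"hand":15,"translation":[-0.05,0,0],"turn":[0,0,0]}]}}

```text
clock: 50.2
tcp_pos: [0.5488, 0.2788, 0.2901]
ee_rot: [-0.002, 0.641, 0.768, 0.003]
contact_force: [-6.2, 12.6, 6.4]
opening: 0.241
finger_force: 42.0
```

The knob has stopped at y≈0.279 while the force rises, so it is at the zero stop and the gate is shut. Release, lift away and check.

{"api": "drive_tool", "payload": {"commands": [{"hand":60,"translation":[0,0,0],"turn":[0,0,0]},{"hand":60,"translation":[0,0,0],"turn":[0,0,0]},{"hand":60,"translation":[0,0,0],"turn":[0,0,0]},{"hand":60,"translation":[0,0,0],"turn":[0,0,0]},{"hand":60,"translation":[0,0,-1.5],"turn":[0,0,0]},{"hand":60,"translation":[0,0,-3],"turn":[0,0,0]},{"hand":60,"translation":[-3,0,-4],"turn":[0,0,0]},{"hand":60,"translation":[-3,0,-4],"turn":[0,0,0]},{"hand":60,"translation":[-3,0,-4],"turn":[0,0,0]},{"hand":60,"translation":[-3,0,-4],"turn":[0,0,0]}]}}

```text
clock: 51.03
tcp_pos: [0.5639, 0.1966, 0.391]
ee_rot: [0.001, 0.645, 0.764, 0.002]
contact_force: [-0.4, 0.7, -0.5]
opening: 0.685
finger_force: 0.0
```

```bash
python3 - <<'E'
from h import *
s=optics.grab_frame("scene"); w=optics.grab_frame("wrist")
a=cv2.resize(s[140:250,270:490],(780,390),interpolation=2); b=cv2.resize(w[:300,:],(427,200))
b=cv2.copyMakeBorder(b,0,0,0,353,0); cv2.imwrite("pics/f12.png",np.vstack([a,b])[:,:,::-1])
E
```

```text
(no output)
```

View pics/f12.png

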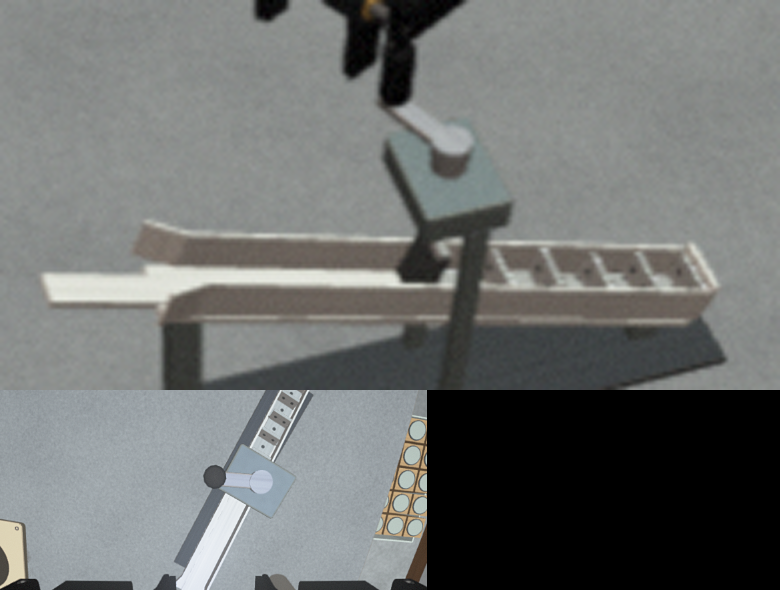

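The gate is down, all five brackets lie correctly at the end stop, and the robot is clear. Handing in.

```bash
python3 -c "
from plant import workorder
print(workorder.sign_off())"
```

```text
the job is handed in; nothing more can be done
None
```

The job is handed in: all five brackets went through the chute and lie at the end stop, long leg flat and short leg downhill; the gate was wound fully up and then shut against its stop, and the can, boxed glass and tub were not touched (51 s of the 210 s used; no verdict was returned).

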